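# Pack the find trays into the transit case

## Robot

A 7-joint arm with a two-finger parallel gripper is mounted at the origin on the work surface. World frame = base frame: x ahead of the robot, y to its left, z up, the work surface at z = 0. Lengths are in m, angles in rad, forces in N, time in s.
With the tool pointing down it reaches from about 0.4 to 0.85 m from the base axis. Payload 10.4 kg.
Tool frame: the origin (TCP) lies between the finger pads; the fingertips stand 17 mm ahead of it and the grasp point (between the pads) lies 2 mm behind it; z points along the fingers, y is the direction in which the jaws open and shut (so a half turn about z gives the same grasp; the last joint's range is limited). The gripper opens to 85 mm and grips with 20 to 120 N. Pads are 22 mm wide; open, the fingers measure 114 mm over their backs; the gripper's body (76 mm by 85 mm) begins 54 mm behind the grasp point. The pads swing forward as they close: fully open they stand 13 mm farther back than shut.
Start: joints at [-1.253, 0.332, -0.065, 1.46, 0.022, 1.35, -0.088], TCP at [0.209, 0.589, 0.248] pointing down, gripper open.
Joint ranges: [-2.6, 2.6], [-0.5, 2.12], [-1.47, 1.34], [0.16, 2.42], [-1.27, 4.41], [0.06, 2.06], [-2.6, 2.6]. Speed limits (rad/s): [2.22, 2.22, 2.79, 2.79, 3.14, 3.14, 3.14].

## Interface

Orientations are given as a unit quaternion [x, y, z, w].
In Python, from workcell import manip gives the robot as it stands.
- The arm moves only by the tool jog_arm, never from a script. Its argument "steps" is one flat list of numbers, 5 for each row, row after row: the finger opening in m, from 0 to 0.0854, then the shift along the tool's x, y, z in m, then the turn about the tool's z in rad. In form: [gripper, x, y, z, twist, gripper, x, y, z, twist, ...]. A call has exactly 10 rows; each row is the pose to reach, as a shift and turn from the pose commanded when the call began, along the tool's axes at that moment; what a row does not reach only later rows make up. A row lasts 1/10 s, in which the tool goes at most 50 mm and 8.59 degrees, less where a joint would pass 70% of its speed; a pose out of reach is approached as far as the arm can. A call with a gripper value outside its range is refused whole. The fingers move at their own pace and stop on an object; "grip_force" is the grip in N (left out, the last holds). Time passes only in rows, so rows that repeat a pose let the fingers close, or fill a call up. It gives the time, the measured TCP pose, the force and the opening at its end, in the units of the state.
- manip.get_obs(): the state, without advancing time (a new reading comes with each control period).
- manip.camera(name): name is "side" or "top"; returns (picture, depth): 420x560x3 uint8, red, green, blue; 420x560 float32, m along the optical axis (not along the pixel's ray), 0 where there is no reading.
- manip.calibration(name): a dict with "mtx" (3x3 intrinsics, pixels), "world_to_cam" (4x4, takes a point from world to camera coordinates). Camera axes: x right, y down, z forward; pixel columns grow to the right and rows downward; lengths in m; the calibration is good to about 2 mm. A picture is of the moment at which its call begins. calibration takes no time and is no camera call.
- manip.hand_in(): hands the job in, once; it reports no verdict.
The state is a dict: "clock": time; "joint_pos": joint angles; "joint_velocities": joint speeds; "tau": joint torques, N m; "position": TCP position; "ee_rot": TCP orientation; "ft_force": force on the tool from outside, world axes, zero at the start; "torque": the same for the moment, N m; "grip_width": opening from 0.0 (shut) to 1.0 (fully open).
Only numpy, scipy, OpenCV 4.12 (cv2) and the standard library are available. Lean on these libraries where they do the work, as an engineer would, in place of code of your own. Each camera call takes 0.05 s, during which the arm holds its last target.

## Task

Pack all the find trays from the low cabinet into the two wells of the transit case: the blue stone trays go straight on the well floors, every tray lies flat and fully down, and wherever a second tray goes on top of another, a green separator sheet must lie between them. A tray can only be drawn out of the cabinet by its front end, but goes into a well only when held by its middle, so set it down and take it again; lower the trays in gently, keep them level, leave any spare sheet on the bench outside the case, and do not disturb the other things on the bench.

Things in the scene. Friction and masses are not known exactly. Their poses are not given: they have to be found in the camera images.
- cabinet: fixed low plywood tray cabinet, 130 (x) x 320 (y) x 60 mm high, open towards the robot (-x); origin at the centre of its underside. One row of four bays 70 mm wide, 38 mm high, middles at y = +-39 and +-117 mm, between a 12 mm base board and a 10 mm top board; closed at the back. Trays stand on the base board; a bay may be empty.
- cabinet_mouth (a point): middle of the cabinet's open side, at the top face of its base board (12 mm above the bench), axes as the cabinet's. Each tray lies lengthwise (x) in its bay with 49 to 60 mm of its front end sticking out here; its middle is hidden under the top board. The bench in front is clear for 190 mm.
- case: fixed open lower half of a grey transit case, 191 (x) x 206 (y) x 72 mm high, origin at the centre of its underside. Its grey foam insert has two wells side by side, lengthwise along x, each 167 x 52 mm and 66 mm deep (floor 6 mm above the bench), centred at y = +41 (left) and -41 mm (right). A well takes tray, sheet, tray (28 + 8 + 28 mm).
- well_left (a point): left (+y) well of the case: origin on the well's floor at the well's centre, x along the well's length, y across it, z up. At its middle, on both sides, finger troughs 48 mm long (x) reach down to the floor: 30 mm wide towards the other well, 32 mm outwards. Elsewhere the foam stands 3 mm from the tray's sides, so fingers fit only beside a tray's middle.
- well_right (a point): right (-y) well of the case: origin on the well's floor at the well's centre, x along the well's length, y across it, z up. It has the same finger troughs at its middle.
- stone_a_mid (a point): stone tray: blue rigid tray 160 x 46 x 28 mm holding two dark grey stone axe heads in dark foam, 0.25-0.42 kg. Origin at its centre (half-way up, 14 mm above its underside), x along its length, z up. May be absent.
- stone_b_mid (a point): stone tray: blue rigid tray 160 x 46 x 28 mm holding two dark grey stone axe heads in dark foam, 0.25-0.42 kg. Origin at its centre (half-way up, 14 mm above its underside), x along its length, z up. May be absent.
- pot_a_mid (a point): pottery tray: off-white rigid tray 160 x 46 x 28 mm holding red-brown and buff sherds in white foam, 0.16-0.26 kg. Origin at its centre (half-way up, 14 mm above its underside), x along its length, z up. May be absent.
- pot_b_mid (a point): pottery tray: off-white rigid tray 160 x 46 x 28 mm holding red-brown and buff sherds in white foam, 0.16-0.26 kg. Origin at its centre (half-way up, 14 mm above its underside), x along its length, z up. May be absent.
- sheet_a_mid (a point): separator sheet: stiff green foam board 156 x 46 x 8 mm, 40 g, lying flat on the bench on the left. Origin at its centre (4 mm above its underside), x along its length, z up.
- sheet_b_mid (a point): separator sheet: stiff green foam board 156 x 46 x 8 mm, 40 g, lying flat on the bench on the left. Origin at its centre (4 mm above its underside), x along its length, z up.
- pencil_jar: bystander: dark round pencil pot with pencils, 66 mm across, 170 mm high, to the left of the cabinet; origin under its centre
- eraser: bystander: green eraser 55 x 24 x 14 mm, on the right end of the cabinet's top; origin under its centre
- calipers: bystander: steel calipers 150 mm long, 9 mm thick, lying on top of the cabinet along its width; origin under the middle of the beam
- loupe: bystander: black eyeglass 42 mm across, 34 mm high, on the left end of the cabinet's top; origin under its centre
- bowl: bystander: olive-glazed bowl base 120 mm across, 36 mm high, on the bench to the right of the cabinet; origin under its centre
- glue: bystander: brown glue bottle 48 mm across, 65 mm high, on the bench behind the right side of the case; origin under its centre

How it is judged:
By the outcome, as a careful person would: the job done as asked, in the order asked, and still so for the second after the job is handed in, with the robot touching nothing.
Of stone_a, stone_b, pot_a, pot_b only 3 to 4 are there at a start; the rules pass over those that are not, and their reading is None.
At some moment in a run one of sheet_a, sheet_b may be knocked a few centimetres aside while the robot is not near it.
It also fails if it takes over 210 s, if anything falls off the work surface, if the arm or the gripper's body presses on something with over 40 N, if the wrist force passes 120 N, or if a joint passes its speed limit or range.

## Working session

There is one attempt and no reset: what is moved stays moved. The work goes in short steps, Python scripts to look and compute and a tool call to move; the robot and the scene stay as the last step left them, time stands still between calls to the robot, and variables do not carry over. Pictures are saved under pics/ and viewed, and the job is handed in when it is done.

Besides the shell and the picture viewer there is one more tool, called after "Request:" by a JSON object that holds its "name" and its "arguments". jog_arm: Moves the arm, as the interface text tells. Its arguments: {"type":"object","properties":{"steps":{"type":"array"},"grip_force":{"type":"number"}},"required":["steps"]}

```bash
ls; mkdir -p pics
cat > h.py <<'E'
import numpy as np,cv2
from workcell import manip
def snap(n,name):
    p,d=manip.camera(n); cv2.imwrite('pics/'+name+'.png',p[:,:,::-1]); np.save('pics/'+name+'.npy',d); return p,d
def world(n,d):
    c=manip.calibration(n);K=np.array(c['mtx']);T=np.linalg.inv(np.array(c['world_to_cam']))
    v,u=np.mgrid[:d.shape[0],:d.shape[1]]
    P=np.stack([(u-K[0,2])/K[0,0]*d,(v-K[1,2])/K[1,1]*d,d],-1)
    return P@T[:3,:3].T+T[:3,3]
E
python3 - <<'E'
from h import *
for n in('side','top'): snap(n,n+'0'); c=manip.calibration(n); print(n,np.round(np.array(c['mtx']),1).tolist(),np.round(np.array(c['world_to_cam']),3).tolist())
print(manip.get_obs())
E
```

```text
pics
side [[388.4, 0.0, 277.0], [0.0, 388.4, 204.9], [0.0, 0.0, 1.0]] [[-0.962, -0.273, 0.014, 0.562], [-0.204, 0.679, -0.706, 0.205], [0.183, -0.682, -0.708, 0.82], [0.0, 0.0, 0.0, 1.0]]
top [[473.0, 0.0, 277.0], [0.0, 473.0, 208.3], [0.0, 0.0, 1.0]] [[0.005, -1.0, 0.018, -0.061], [-0.986, -0.008, -0.165, 0.574], [0.165, -0.017, -0.986, 1.019], [0.0, 0.0, 0.0, 1.0]]
{'clock': 0.1, 'joint_pos': array([-1.25260667,  0.33279314, -0.06468252,  1.46085949,  0.02159003,
        1.34987513, -0.08851511]), 'joint_velocities': array([-0.00129004, -0.00090957, -0.00123078, -0.00025857, -0.00111564,
        0.00146086,  0.00141892]), 'tau': array([ 1.03554201e-03, -6.26750135e+01,  4.89159452e-02, -3.92428458e+01,
        1.63305074e-02,  6.81694335e-03,  1.03300536e-05]), 'position': array([0.20880012, 0.58876433, 0.24760409]), 'ee_rot': array([ 1.69578618e-01,  9.85516468e-01, -6.15000596e-04, -7.96931013e-05]), 'ft_force': array([0.6604381 , 0.19455808, 1.12871876]), 'torque': array([-0.03683508,  0.01208059,  0.04467191]), 'grip_width': 0.9985474266219216}
```

View pics/side0.png

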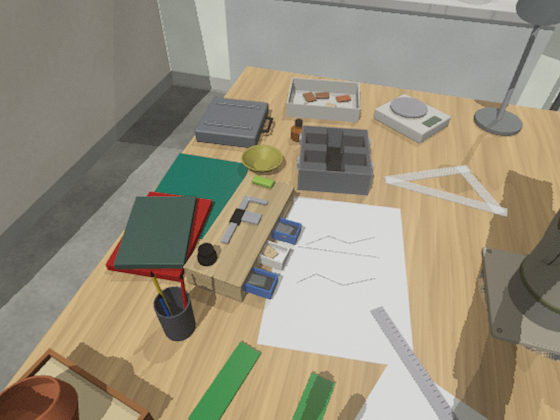

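View pics/top0.png

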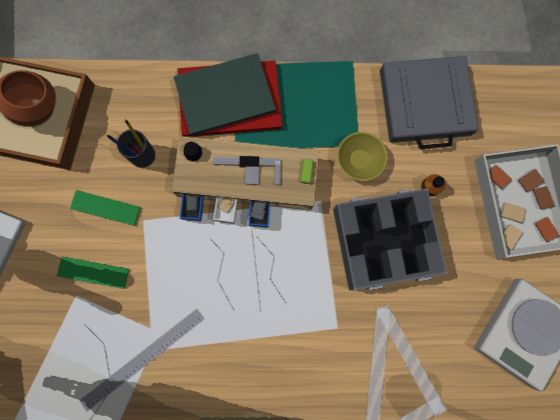

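Two blue trays and one white tray stick out of the cabinet (top view about (191,207), (225,210), (259,214)). The green sheets lie at (105,208) and (93,272), and the case is around (389,240).

```bash
cat >> h.py <<'E'
def rects(n,name,lo,hi,zr=None,box=None,minpix=60):
    p=cv2.imread('pics/'+name+'.png'); d=np.load('pics/'+name+'.npy'); W=world(n,d)
    hsv=cv2.cvtColor(p,cv2.COLOR_BGR2HSV); m=cv2.inRange(hsv,np.array(lo),np.array(hi))>0
    m&=d>0
    if zr: m&=(W[...,2]>zr[0])&(W[...,2]<zr[1])
    if box: m&=(W[...,0]>box[0])&(W[...,0]<box[1])&(W[...,1]>box[2])&(W[...,1]<box[3])
    k,l,s,c=cv2.connectedComponentsWithStats(m.astype(np.uint8))
    for i in range(1,k):
        if s[i,4]<minpix: continue
        Q=W[l==i]; r=cv2.minAreaRect((Q[:,:2]*1000).astype(np.float32))
        print(n,'pix',np.round(c[i]),s[i,4],'zmed %.4f'%np.median(Q[:,2]),'rect',np.round(r[0],1),np.round(r[1],1),'ang %.1f'%r[2],'x',np.round(np.percentile(Q[:,0],[1,99]),4),'y',np.round(np.percentile(Q[:,1],[1,99]),4))
E
python3 - <<'E'
from h import *
print('green');rects('top','top0',(50,100,40),(85,255,255));rects('side','side0',(50,100,40),(85,255,255))
print('blue');rects('top','top0',(105,120,30),(125,255,255))
rects('side','side0',(105,120,30),(125,255,255))
d=np.load('pics/top0.npy');W=world('top',d)
for (u,v) in [(20,395),(300,240),(250,300),(240,190),(230,178),(390,200),(390,275),(343,240),(437,240),(225,200),(371,220),(405,215),(377,262),(410,258),(391,240)]: print(u,v,np.round(W[v,u],4))
p=cv2.imread('pics/top0.png'); cv2.imwrite('pics/a.png',cv2.resize(p[140:300,160:460],None,fx=2.6,fy=2.6,interpolation=cv2.INTER_CUBIC))
cv2.imwrite('pics/b.png',cv2.resize(p[180:300,40:160],None,fx=4,fy=4,interpolation=cv2.INTER_CUBIC))
E
```

```text
green
top pix [312. 106.] 6690 zmed 0.0016 rect [ 841.2 -101.7] [221.2 297.6] ang 2.5 x [0.7364 0.9497] y [-0.2467  0.0245]
top pix [105. 207.] 1283 zmed 0.0077 rect [580.6 343.3] [156.3  45.9] ang 75.6 x [0.5452 0.6154] y [0.2679 0.4173]
top pix [ 92. 272.] 1377 zmed 0.0075 rect [430.6 362.1] [155.9  45.5] ang 80.2 x [0.3996 0.4618] y [0.2863 0.4366]
side pix [203. 181.] 3241 zmed 0.0026 rect [841.1 -99.2] [217.7 297.1] ang 2.6 x [0.7424 0.949 ] y [-0.244   0.0178]
side pix [225. 384.] 2144 zmed 0.0079 rect [580.  344.2] [154.6  46.1] ang 75.6 x [0.5455 0.6163] y [0.2706 0.4109]
side pix [309. 404.] 563 zmed 0.0078 rect [425.  329.4] [83.9 44.5] ang 79.3 x [0.3984 0.4517] y [0.2862 0.3656]
blue
top pix [124. 147.] 95 zmed 0.0736 rect [710.7 287.6] [21.5 11.6] ang 26.2 x [0.7005 0.7181] y [0.2787 0.2955]
top pix [192. 209.] 182 zmed 0.0344 rect [579.4 138.3] [44.6 59. ] ang 86.5 x [0.5494 0.6076] y [0.1148 0.1613]
top pix [259. 217.] 128 zmed 0.0375 rect [564.6 -16.4] [44.6 56.8] ang 85.9 x [0.5354 0.5918] y [-0.0395  0.006 ]
side pix [256. 289.] 109 zmed 0.0348 rect [578.5 160.5] [54.2 12.2] ang 8.3 x [0.5522 0.6055] y [0.1534 0.1632]
side pix [164. 307.] 72 zmed 0.1139 rect [719.  276.6] [ 6.6 51.9] ang 46.3 x [0.7002 0.7385] y [0.2587 0.2954]
20 395 [ 0.162   0.5049 -0.0034]
300 240 [ 5.076e-01 -1.125e-01 -4.000e-04]
250 300 [ 0.3694  0.0023 -0.0019]
240 190 [0.6135 0.0259 0.058 ]
230 178 [0.6408 0.0489 0.0588]
390 200 [ 0.5909 -0.3081  0.072 ]
390 275 [ 0.4261 -0.305   0.0616]
343 240 [ 0.5021 -0.2035  0.0611]
437 240 [ 0.5025 -0.409   0.071 ]
225 200 [0.5939 0.0608 0.0392]
371 220 [ 0.5552 -0.2791  0.0052]
405 215 [ 0.5677 -0.3598  0.0054]
377 262 [ 0.4571 -0.2898  0.0075]
410 258 [ 0.4669 -0.3674  0.0055]
391 240 [ 0.5085 -0.3246  0.0053]
```

View pics/a.png

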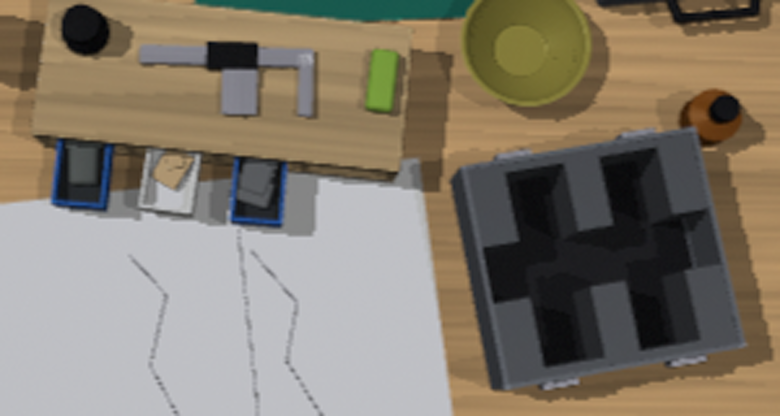

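View pics/b.png

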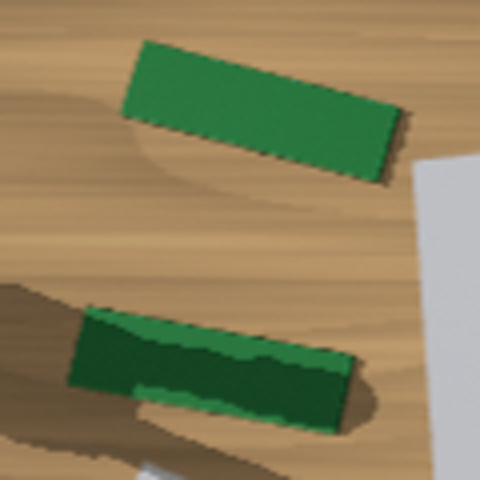

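```bash
cat > fit.py <<'E'
from h import *
from scipy.optimize import minimize
def solid(P):
    x,y=P[:,0],P[:,1]
    # signed: outside distance-like margin; positive inside solid
    def box(cx,cy,hx,hy): return np.minimum(hx-abs(x-cx),hy-abs(y-cy))
    s=box(0,0,.0955,.103)
    hole=np.maximum.reduce([box(0,.041,.0835,.026),box(0,-.041,.0835,.026),box(0,0,.024,.099)])
    return np.minimum(s,-hole)
def fit(name,cam,x0=(.503,-.306,.15)):
    W=world(cam,np.load('pics/'+name+'.npy')).reshape(-1,3)
    W=W[(abs(W[:,0]-.503)<.14)&(abs(W[:,1]+.306)<.14)]
    hi=W[(W[:,2]>.063)&(W[:,2]<.08)]; lo=W[(W[:,2]<.05)&(W[:,2]>-.02)]
    def tr(p,Q):
        c,s=np.cos(p[2]),np.sin(p[2]); d=Q[:,:2]-p[:2]; return np.c_[d[:,0]*c+d[:,1]*s,-d[:,0]*s+d[:,1]*c]
    def cost(p):
        a=np.clip(-solid(tr(p,hi)),0,.01); b=np.clip(solid(tr(p,lo)),0,.01)
        return (a.sum()+b.sum())*1e2
    best=min((minimize(cost,[x0[0],x0[1],t],method='Nelder-Mead',options=dict(initial_simplex=[[x0[0],x0[1],t],[x0[0]+.01,x0[1],t],[x0[0],x0[1]+.01,t],[x0[0],x0[1],t+.1]],xatol=1e-5,fatol=1e-5)) for t in(-.2,0,.2)),key=lambda r:r.fun)
    print(cam,len(hi),len(lo),np.round(best.x,4),'deg',np.degrees(best.x[2]).round(2),best.fun.round(2),'ztop',np.median(hi[:,2]).round(4)); return best.x
if __name__=='__main__':
    for c in('top','side'): fit(c+'0',c)
    # cabinet top
    for c in('top','side'):
        W=world(c,np.load('pics/%s0.npy'%c)).reshape(-1,3)
        m=(abs(W[:,2]-.06)<.006)&(W[:,1]>-.14)&(W[:,1]<.2)&(W[:,0]>.55)&(W[:,0]<.78)
        r=cv2.minAreaRect((W[m][:,:2]*1000).astype(np.float32)); print(c,r,np.median(W[m][:,2]))
    print('white');rects('top','top0',(0,0,120),(180,50,255),zr=(.02,.046),box=(.5,.61,-.1,.2))
    for c in('top','side'):
        W=world(c,np.load('pics/%s0.npy'%c)).reshape(-1,3)
        m=(W[:,2]>.018)&(W[:,2]<.05)&(W[:,1]>-.12)&(W[:,1]<.19)&(W[:,0]>.5)&(W[:,0]<.615)
        Q=W[m]
        for y0 in(.138,.06,-.017,-.095):
            q=Q[abs(Q[:,1]-y0)<.035]
            if len(q)>40: q=q[q[:,0]<.60]; r=cv2.minAreaRect((q[:,:2]*1000).astype(np.float32)); print(c,y0,len(q),np.round(r[0],1),np.round(r[1],1),round(r[2],1),'x0',q[:,0].min(),'y',np.percentile(q[:,1],[1,99]).round(4))
E
python3 fit.py
```

```text
top 4005 9898 [ 0.5064 -0.3071  0.1779] deg 10.19 112.68 ztop 0.0704
side 1960 4226 [ 0.5064 -0.3096  0.1775] deg 10.17 151.42 ztop 0.0712
top ((658.7239990234375, 15.626876831054688), (320.2326965332031, 131.8460693359375), 84.57707977294922) 0.05964929705725286
side ((658.7613525390625, 15.4422607421875), (320.5027770996094, 131.88690185546875), 84.57818603515625) 0.0602702703693635
white
top pix [224. 213.] 272 zmed 0.0281 rect [572.8  62.2] [46.7 53.4] ang 82.7 x [0.5457 0.5954] y [0.0367 0.0868]
top 0.138 485 [575.7 139.6] [46.7 51.8] 86.0 x0 0.5488855511209226 y [0.1153 0.1628]
top 0.06 507 [572.6  57.1] [56.2 55.8] 81.7 x0 0.5435458469347306 y [0.0367 0.0865]
top -0.017 522 [565.5 -10.5] [59.5 58.1] 86.6 x0 0.5350608304788793 y [-0.0395  0.008 ]
side 0.138 614 [575.4 139.1] [48.1 50.9] 86.3 x0 0.5486417764755019 y [0.1151 0.1633]
side 0.06 564 [574.   56.8] [56.3 57.7] 83.1 x0 0.5440159377388931 y [0.036  0.0867]
side -0.017 547 [566.3 -11.7] [61.1 60.4] 88.0 x0 0.5352748998939656 y [-0.0409  0.0133]
```

```bash
cat >> h.py <<'E'
from scipy.spatial.transform import Rotation as R
def st():
    o=manip.get_obs(); r=R.from_quat(o['ee_rot']).as_matrix()
    yaw=np.degrees(np.arctan2(r[1,1],r[0,1]))
    print('t %.1f pos'%o['clock'],np.round(o['position'],4),'tooly yaw %.2f'%yaw,'tilt %.2f'%np.degrees(np.arccos(-r[2,2])),'F',np.round(o['ft_force'],1),'w %.1f mm'%(o['grip_width']*85.4),'j',np.round(o['joint_pos'],2)); return o,r,yaw
def go(x,y,z,yw):
    o,r,yaw=st(); d=r.T@(np.array([x,y,z])-o['position']); t=-((yw-yaw+180)%360-180)
    print('  to',x,y,z,yw,'-> d',np.round(d,4),'twist',np.radians(t).round(4))
E
python3 -c "
from h import *
go(.576,.1395,.12,85)"
```

```text
t 0.1 pos [0.2088 0.5888 0.2476] tooly yaw 70.47 tilt 0.07 F [0.7 0.2 1.1] w 85.3 mm j [-1.25  0.33 -0.06  1.46  0.02  1.35 -0.09]
  to 0.576 0.1395 0.12 85 -> d [-0.4962 -0.3005  0.128 ] twist -0.2535
```

Request:
{"name": "jog_arm", "arguments": {"steps": [0.065,-0.05,-0.03,0.01,-0.05,0.065,-0.1,-0.06,0.02,-0.1,0.065,-0.15,-0.09,0.03,-0.15,0.065,-0.19,-0.115,0.04,-0.2,0.065,-0.23,-0.14,0.05,-0.2535,0.065,-0.27,-0.165,0.06,-0.2535,0.065,-0.31,-0.19,0.06,-0.2535,0.065,-0.35,-0.212,0.06,-0.2535,0.065,-0.39,-0.236,0.06,-0.2535,0.065,-0.43,-0.26,0.06,-0.2535], "grip_force": 100}}

```text
clock: 1.1
position: [0.5231, 0.2046, 0.1881]
ee_rot: [0.044, 0.999, -0.0, -0.0]
ft_force: [0.9, 0.2, 0.0]
grip_width: 0.762
```

```bash
python3 -c "
from h import *
go(.576,.1395,.08,85)"
```

```text
t 1.1 pos [0.5231 0.2046 0.1881] tooly yaw 85.01 tilt 0.01 F [0.9 0.2 0. ] w 65.1 mm j [-0.64  0.23  0.22  1.72 -0.05  1.19  1.07]
  to 0.576 0.1395 0.08 85 -> d [-0.0584 -0.0602  0.1081] twist 0.0002
```

Request:
{"name": "jog_arm", "arguments": {"steps": [0.065,-0.027,-0.028,0.02,0,0.065,-0.0545,-0.056,0.04,0,0.065,-0.0545,-0.056,0.06,0,0.065,-0.0545,-0.056,0.08,0,0.065,-0.0545,-0.056,0.09,0,0.065,-0.0545,-0.056,0.1,0,0.065,-0.0545,-0.056,0.105,0,0.065,-0.0545,-0.056,0.105,0,0.065,-0.0545,-0.056,0.105,0,0.065,-0.0545,-0.056,0.105,0]}}

```text
clock: 2.1
position: [0.5721, 0.1461, 0.0841]
ee_rot: [0.044, 0.999, 0.0, 0.001]
ft_force: [0.4, -0.0, 0.7]
grip_width: 0.762
```

```bash
python3 -c "
from h import *
go(.576,.1395,.034,85)
snap('side','s1')
p=cv2.imread('pics/s1.png'); cv2.imwrite('pics/s1z.png',cv2.resize(p[150:350,150:400],None,fx=3,fy=3))"
```

```text
t 2.1 pos [0.5721 0.1461 0.0841] tooly yaw 85.01 tilt 0.07 F [ 0.4 -0.   0.7] w 65.1 mm j [-0.53  0.4   0.25  1.75 -0.11  1.    1.24]
  to 0.576 0.1395 0.034 85 -> d [-0.0044 -0.0062  0.0501] twist 0.0002
```

View pics/s1z.png

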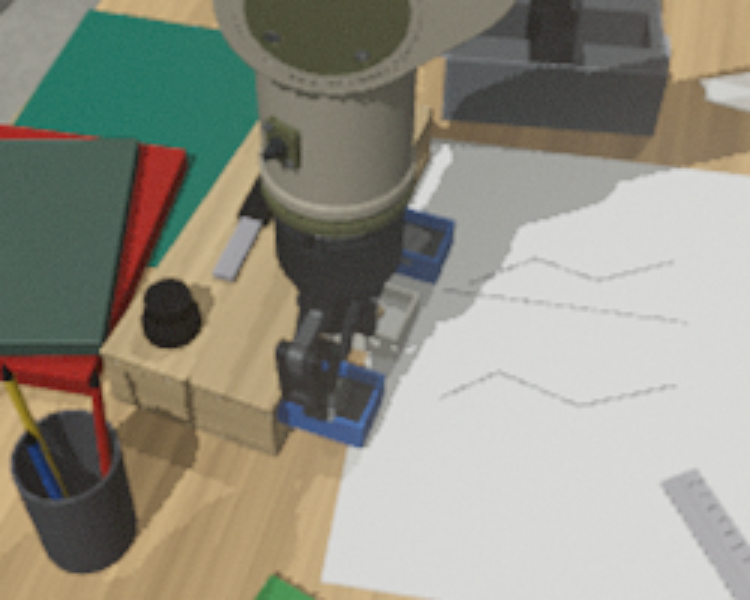

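The gripper stands above the left blue tray (zoom (330,400)), clear of the loupe. I go down and grip.

Request:
{"name": "jog_arm", "arguments": {"steps": [0.065,-0.0045,-0.006,0.01,0,0.065,-0.0045,-0.006,0.02,0,0.065,-0.0045,-0.006,0.03,0,0.065,-0.0045,-0.006,0.04,0,0.065,-0.0045,-0.006,0.046,0,0.065,-0.0045,-0.006,0.05,0,0.065,-0.0045,-0.006,0.05,0,0.03,-0.0045,-0.006,0.05,0,0.03,-0.0045,-0.006,0.05,0,0.03,-0.0045,-0.006,0.05,0], "grip_force": 80}}

```text
clock: 3.15
position: [0.576, 0.1396, 0.0341]
ee_rot: [0.044, 0.999, 0.0, 0.0]
ft_force: [-1.8, -0.5, 5.5]
grip_width: 0.523
```

```bash
python3 -c "
from h import *
st()"
```

```text
t 3.1 pos [0.576  0.1396 0.0341] tooly yaw 84.99 tilt 0.06 F [-1.8 -0.5  5.5] w 44.7 mm j [-0.51  0.47  0.24  1.77 -0.14  0.91  1.27]
```

Request:
{"name": "jog_arm", "arguments": {"steps": [0.03,0.004,0,-0.001,0,0.03,0.014,0,-0.001,0,0.03,0.026,0,-0.001,0,0.03,0.04,0,-0.001,0,0.03,0.054,0,-0.001,0,0.03,0.068,0,-0.001,0,0.03,0.082,0,-0.001,0,0.03,0.096,0,-0.001,0,0.03,0.106,0,-0.001,0,0.03,0.11,0,-0.001,0]}}

```text
clock: 4.15
position: [0.4644, 0.1491, 0.034]
ee_rot: [0.043, 0.999, -0.0, -0.001]
ft_force: [-0.1, 1.3, -3.3]
grip_width: 0.522
```

Request:
{"name": "jog_arm", "arguments": {"steps": [0.03,0.006,0,0,0,0.03,0.014,0,0,0,0.03,0.018,0,0,0,0.03,0.02,0,0.002,0,0.03,0.02,0,0.004,0,0.03,0.02,0,0.006,0,0.03,0.02,0,0.008,0,0.03,0.02,0,0.01,0,0.03,0.02,0,0.0115,0,0.03,0.02,0,0.0125,0]}}

```text
clock: 5.15
position: [0.4461, 0.1508, 0.0221]
ee_rot: [0.044, 0.999, 0.0, -0.0]
ft_force: [-7.1, -3.1, 17.3]
grip_width: 0.525
```

```bash
python3 -c "
from h import *
st()
snap('side','s2')
p=cv2.imread('pics/s2.png'); cv2.imwrite('pics/s2z.png',cv2.resize(p[150:350,200:450],None,fx=3,fy=3))"
```

```text
t 5.2 pos [0.4461 0.1508 0.0221] tooly yaw 84.99 tilt 0.02 F [-7.1 -3.1 17.3] w 44.8 mm j [-0.62  0.27  0.22  2.09 -0.08  0.79  1.13]
```

View pics/s2z.png

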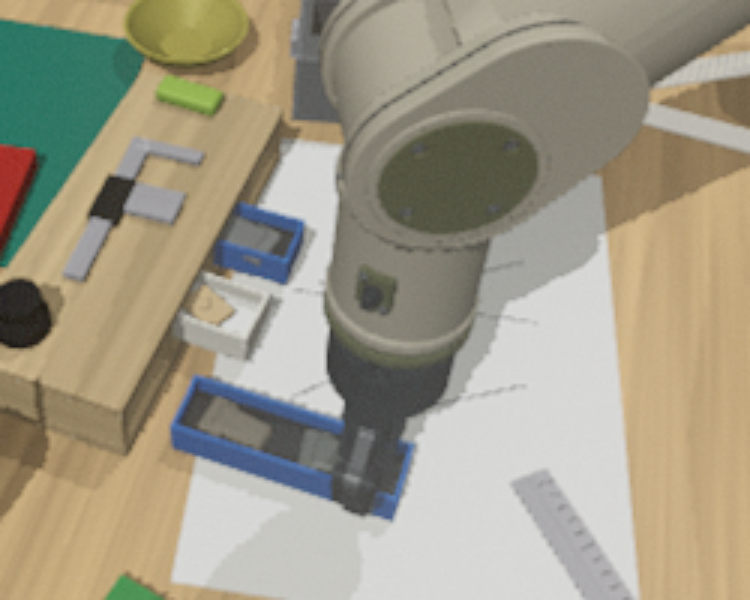

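Request:
{"name": "jog_arm", "arguments": {"steps": [0.065,0,0,0,0,0.065,0,0,0,0,0.065,0,0,0,0,0.065,0,0,-0.015,0,0.065,0,0,-0.03,0,0.065,0.02,0,-0.07,0,0.065,0.04,0,-0.11,0,0.065,0.04,0,-0.12,0,0.065,0.04,0,-0.12,0,0.065,0.04,0,-0.12,0]}}

```text
clock: 6.2
position: [0.4063, 0.1541, 0.141]
ee_rot: [0.044, 0.999, -0.0, -0.0]
ft_force: [-0.0, -0.0, -0.9]
grip_width: 0.764
```

```bash
cat >> h.py <<'E'
def tray(name,cam,box,zr):
    """fit 160x46 rect to points in box/z range"""
    W=world(cam,np.load('pics/'+name+'.npy')).reshape(-1,3)
    m=(W[:,2]>zr[0])&(W[:,2]<zr[1])&(W[:,0]>box[0])&(W[:,0]<box[1])&(W[:,1]>box[2])&(W[:,1]<box[3])
    q=W[m]; r=cv2.minAreaRect((q[:,:2]*1000).astype(np.float32)); a=r[2]+(90 if r[1][1]>r[1][0] else 0)
    print(cam,len(q),np.round(r[0],1),np.round(r[1],1),'long axis yaw %.1f'%((a+90)%180-90),'z',np.percentile(q[:,2],[2,50,98]).round(4)); return r
E
python3 -c "
from h import *
st()
for c in('top','side'):
    snap(c,c+'3'); tray(c+'3',c,(.40,.60,.10,.19),(.018,.045))"
```

```text
t 6.2 pos [0.4063 0.1541 0.141 ] tooly yaw 84.99 tilt 0.02 F [-0.  -0.  -0.9] w 65.2 mm j [-0.68  0.    0.21  2.08 -0.    1.06  1.02]
top 861 [500.6 146.9] [ 46.9 159.8] long axis yaw -4.4 z [0.0185 0.024  0.0301]
side 1258 [500.6 145.8] [ 48.7 160.2] long axis yaw -4.3 z [0.0185 0.0242 0.0295]
```

View pics/top3.png

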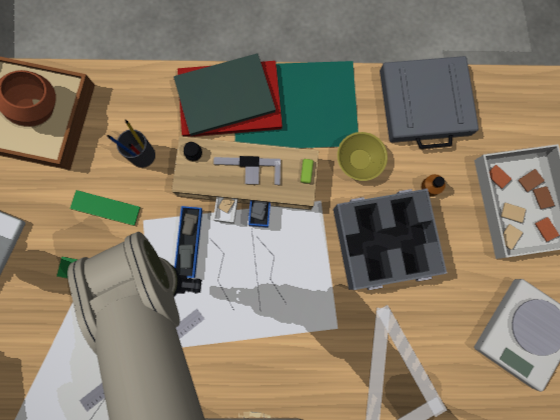

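Tray is flat on the bench at (0.5006, 0.1463), clear of the cabinet (top image (188,240)). Regrasp at its middle.

```bash
python3 -c "
from h import *
go(.5006,.1463,.0225,85.6)"
```

```text
t 6.3 pos [0.4059 0.1538 0.1403] tooly yaw 84.98 tilt 0.14 F [-0.  -0.2 -0.7] w 64.9 mm j [-0.68  0.    0.21  2.08 -0.    1.06  1.02]
  to 0.5006 0.1463 0.0225 85.6 -> d [-0.0952  0.001   0.1177] twist -0.0109
```

Request:
{"name": "jog_arm", "arguments": {"steps": [0.065,-0.03,0,0,-0.01,0.065,-0.06,0,0,-0.01,0.065,-0.085,0.001,0.01,-0.01,0.065,-0.0952,0.001,0.03,-0.01,0.065,-0.0952,0.001,0.05,-0.01,0.065,-0.0952,0.001,0.065,-0.01,0.065,-0.0952,0.001,0.075,-0.01,0.065,-0.0952,0.001,0.08,-0.01,0.065,-0.0952,0.001,0.08,-0.01,0.065,-0.0952,0.001,0.08,-0.01]}}

```text
clock: 7.3
position: [0.5015, 0.1471, 0.0622]
ee_rot: [0.039, 0.999, 0.0, 0.0]
ft_force: [-0.5, -0.4, -0.5]
grip_width: 0.758
```

```bash
python3 -c "
from h import *
go(.5006,.1463,.0225,85.6)"
```

```text
t 7.3 pos [0.5015 0.1471 0.0622] tooly yaw 85.57 tilt 0.04 F [-0.5 -0.4 -0.5] w 64.7 mm j [-0.6   0.3   0.26  1.94 -0.1   0.91  1.2 ]
  to 0.5006 0.1463 0.0225 85.6 -> d [ 0.0009 -0.0008  0.0397] twist -0.0006
```

Then close, and lift.

Request:
{"name": "jog_arm", "arguments": {"steps": [0.065,0.001,-0.001,0.012,0,0.065,0.001,-0.001,0.024,0,0.065,0.001,-0.001,0.034,0,0.065,0.001,-0.001,0.039,0,0.065,0.001,-0.001,0.039,0,0.03,0.001,-0.001,0.039,0,0.03,0.001,-0.001,0.039,0,0.03,0.001,-0.001,0.039,0,0.03,0.001,-0.001,0.037,0,0.03,0.001,-0.001,0.034,0]}}

```text
clock: 8.3
position: [0.4997, 0.146, 0.0276]
ee_rot: [0.039, 0.999, -0.0, -0.0]
ft_force: [0.6, 0.2, -3.5]
grip_width: 0.52
```

```bash
python3 -c "
from h import *
c=np.array([.5064,-.3083]); a=np.radians(10.18); ey=np.array([-np.sin(a),np.cos(a)])
print('left',c+.041*ey,'right',c-.041*ey)
w=c-.041*ey
go(w[0],w[1],.15,100.2-180)
go(w[0],w[1],.15,100.2)"
```

```text
left [ 0.49915361 -0.26794545] right [ 0.51364639 -0.34865455]
t 8.3 pos [0.4997 0.146  0.0276] tooly yaw 85.57 tilt 0.04 F [ 0.6  0.2 -3.5] w 44.4 mm j [-0.59  0.35  0.25  1.96 -0.12  0.84  1.22]
  to 0.5136463883989045 -0.3486545518519562 0.15 -79.8 -> d [-0.052  -0.4921 -0.1223] twist 2.8863
t 8.3 pos [0.4997 0.146  0.0276] tooly yaw 85.57 tilt 0.04 F [ 0.6  0.2 -3.5] w 44.4 mm j [-0.59  0.35  0.25  1.96 -0.12  0.84  1.22]
  to 0.5136463883989045 -0.3486545518519562 0.15 100.2 -> d [-0.052  -0.4921 -0.1223] twist -0.2553
```

Request:
{"name": "jog_arm", "arguments": {"steps": [0.03,0,0,-0.015,0,0.03,0,0,-0.04,0,0.03,0,-0.005,-0.07,0,0.03,0,-0.02,-0.1,0,0.03,0,-0.045,-0.115,0,0.03,-0.005,-0.075,-0.1223,-0.02,0.03,-0.01,-0.11,-0.1223,-0.05,0.03,-0.015,-0.145,-0.1223,-0.08,0.03,-0.02,-0.18,-0.1223,-0.11,0.03,-0.025,-0.215,-0.1223,-0.14]}}

```text
clock: 9.3
position: [0.5081, -0.0716, 0.1501]
ee_rot: [-0.032, 0.999, 0.0, -0.0]
ft_force: [1.1, -0.3, -2.9]
grip_width: 0.519
```

```bash
python3 -c "
from h import *
go(.5136,-.3487,.15,100.2)"
```

```text
t 9.3 pos [ 0.5081 -0.0716  0.1501] tooly yaw 93.67 tilt 0.02 F [ 1.1 -0.3 -2.9] w 44.3 mm j [-0.34  0.17  0.43  1.9  -0.08  1.09  1.76]
  to 0.5136 -0.3487 0.15 100.2 -> d [ 1.220e-02 -2.769e-01  1.000e-04] twist -0.1139
```

Request:
{"name": "jog_arm", "arguments": {"steps": [0.03,0.001,-0.03,0,-0.011,0.03,0.003,-0.065,0,-0.025,0.03,0.004,-0.1,0,-0.04,0.03,0.006,-0.135,0,-0.055,0.03,0.008,-0.17,0,-0.07,0.03,0.009,-0.205,0,-0.085,0.03,0.011,-0.235,0,-0.1,0.03,0.012,-0.26,0,-0.114,0.03,0.0122,-0.272,0,-0.114,0.03,0.0122,-0.277,0,-0.114]}}

```text
clock: 10.3
position: [0.5132, -0.3482, 0.1498]
ee_rot: [-0.087, 0.996, 0.0, -0.0]
ft_force: [-1.4, -0.3, -2.9]
grip_width: 0.521
```

```bash
python3 -c "
from h import *
from fit import fit
go(.5136,-.3487,.15,100.2)
for c in('top','side'):
    snap(c,c+'4'); tray(c+'4',c,(.38,.65,-.45,-.24),(.138,.165))"
```

```text
t 10.3 pos [ 0.5132 -0.3482  0.1498] tooly yaw 100.02 tilt 0.04 F [-1.4 -0.3 -2.9] w 44.5 mm j [ 0.1   0.43  0.55  1.62 -0.24  1.16  2.45]
  to 0.5136 -0.3487 0.15 100.2 -> d [-0.0003 -0.0006 -0.0002] twist -0.0031
top 920 [ 521.6 -343. ] [144.   48.5] long axis yaw 6.9 z [0.1385 0.1488 0.1558]
side 817 [ 512.2 -342.9] [159.8  63.5] long axis yaw 11.2 z [0.1389 0.1499 0.1606]
```

View pics/side4.png

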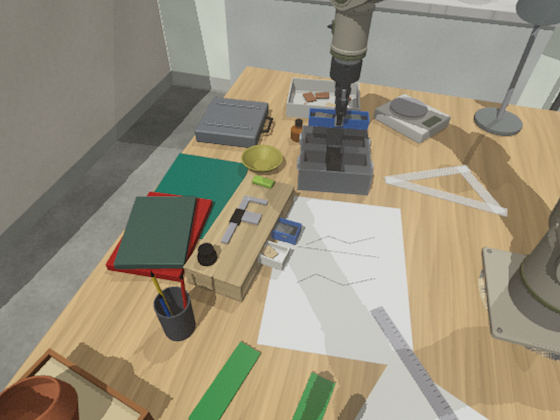

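View pics/top4.png

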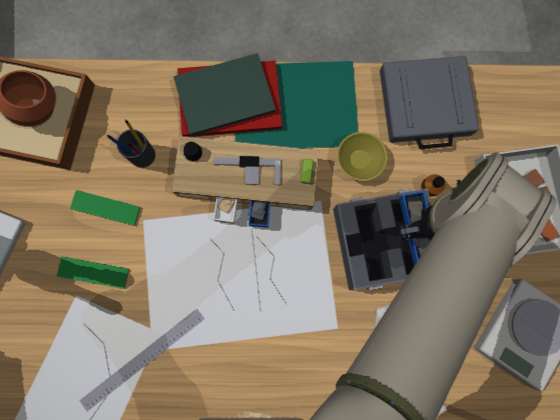

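```bash
cat >> h.py <<'E'
def color(name,cam,lo,hi,box,zr,yaw):
    p=cv2.imread('pics/'+name+'.png'); W=world(cam,np.load('pics/'+name+'.npy'))
    m=cv2.inRange(cv2.cvtColor(p,cv2.COLOR_BGR2HSV),np.array(lo),np.array(hi))>0
    m&=(W[...,2]>zr[0])&(W[...,2]<zr[1])&(W[...,0]>box[0])&(W[...,0]<box[1])&(W[...,1]>box[2])&(W[...,1]<box[3])
    q=W[m]; a=np.radians(yaw); ex=np.array([np.cos(a),np.sin(a)]); ey=np.array([-ex[1],ex[0]])
    u=q[:,:2]@ex; v=q[:,:2]@ey
    r=cv2.minAreaRect((q[:,:2]*1000).astype(np.float32))
    ul=np.percentile(u,[.5,99.5]);vl=np.percentile(v,[.5,99.5])
    c=ul.mean()*ex+vl.mean()*ey
    print(cam,m.sum(),'L %.1f W %.1f'%(np.ptp(ul)*1e3,np.ptp(vl)*1e3),'centre',np.round(c,4),'rect',np.round(r[0],1),np.round(r[1],1),round(r[2],1),'z',np.percentile(q[:,2],[2,50,98]).round(4))
    return q
E
python3 -c "
from h import *
for c in('top','side'): color(c+'4',c,(105,120,30),(125,255,255),(.38,.65,-.45,-.24),(.12,.165),10.2)"
```

```text
top 471 L 142.3 W 47.3 centre [ 0.5214 -0.3457] rect [ 520.5 -346.3] [145.4  48.3] 9.9 z [0.1279 0.1462 0.1563]
side 565 L 155.7 W 49.6 centre [ 0.5137 -0.347 ] rect [ 513.9 -347.3] [156.9  51.2] 9.9 z [0.1281 0.1444 0.1546]
```

Request:
{"name": "jog_arm", "arguments": {"steps": [0.03,-0.0003,-0.0009,0.01,-0.003,0.03,-0.0003,-0.0009,0.02,-0.003,0.03,-0.0003,-0.0009,0.03,-0.003,0.03,-0.0003,-0.0009,0.038,-0.003,0.03,-0.0003,-0.0009,0.044,-0.003,0.03,-0.0003,-0.0009,0.049,-0.003,0.03,-0.0003,-0.0009,0.053,-0.003,0.03,-0.0003,-0.0009,0.056,-0.003,0.03,-0.0003,-0.0009,0.058,-0.003,0.03,-0.0003,-0.0009,0.06,-0.003]}}

```text
clock: 11.4
position: [0.5142, -0.3484, 0.0901]
ee_rot: [-0.09, 0.996, -0.0, 0.0]
ft_force: [-0.2, -0.8, -3.9]
grip_width: 0.518
```

```bash
python3 -c "
from h import *
go(.5136,-.349,.030,100.2)
snap('side','s5')
p=cv2.imread('pics/s5.png'); cv2.imwrite('pics/s5z.png',cv2.resize(p[80:220,270:400],None,fx=4,fy=4,interpolation=cv2.INTER_CUBIC))"
```

```text
t 11.4 pos [ 0.5142 -0.3484  0.0901] tooly yaw 100.30 tilt 0.02 F [-0.2 -0.8 -3.9] w 44.3 mm j [ 0.12  0.49  0.52  1.67 -0.28  1.05  2.48]
  to 0.5136 -0.349 0.03 100.2 -> d [ 0.0007 -0.0005  0.0601] twist 0.0017
```

View pics/s5z.png

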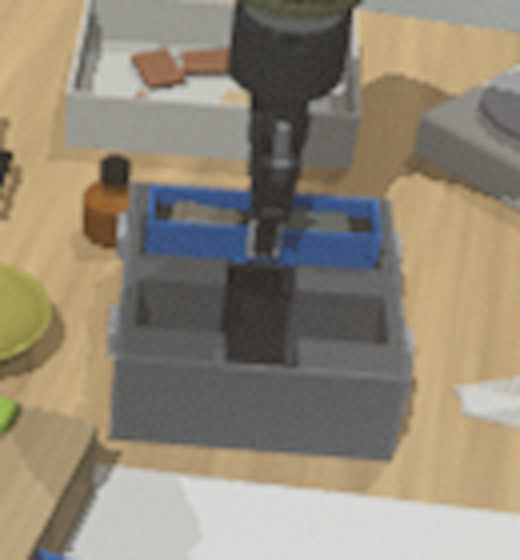

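Tray sits aligned over the right well (zoom (265,225)). Continue slowly.

Request:
{"name": "jog_arm", "arguments": {"steps": [0.03,0.0006,-0.0005,0.006,0,0.03,0.0006,-0.0005,0.012,0,0.03,0.0006,-0.0005,0.018,0,0.03,0.0006,-0.0005,0.024,0,0.03,0.0006,-0.0005,0.03,0,0.03,0.0006,-0.0005,0.036,0,0.03,0.0006,-0.0005,0.042,0,0.03,0.0006,-0.0005,0.048,0,0.03,0.0006,-0.0005,0.053,0,0.03,0.0006,-0.0005,0.056,0]}}

```text
clock: 12.45
position: [0.5134, -0.3488, 0.0335]
ee_rot: [-0.09, 0.996, 0.0, -0.0]
ft_force: [0.2, 0.3, -3.9]
grip_width: 0.523
```

```bash
python3 -c "
from h import *
go(.5136,-.349,.030,100.2)"
```

```text
t 12.4 pos [ 0.5134 -0.3488  0.0335] tooly yaw 100.30 tilt 0.03 F [ 0.2  0.3 -3.9] w 44.6 mm j [ 0.15  0.56  0.49  1.7  -0.31  0.95  2.5 ]
  to 0.5136 -0.349 0.03 100.2 -> d [-0.0001 -0.0002  0.0035] twist 0.0017
```

No contact. Last few millimetres.

Request:
{"name": "jog_arm", "arguments": {"steps": [0.03,0,0,0.001,0,0.03,0,0,0.002,0,0.03,0,0,0.003,0,0.03,0,0,0.0038,0,0.03,0,0,0.0044,0,0.03,0,0,0.0048,0,0.03,0,0,0.0052,0,0.03,0,0,0.0056,0,0.03,0,0,0.0058,0,0.03,0,0,0.0058,0]}}

```text
clock: 13.45
position: [0.5136, -0.3489, 0.0295]
ee_rot: [-0.09, 0.996, 0.0, 0.0]
ft_force: [-6.7, 4.7, 12.3]
grip_width: 0.52
```

Request:
{"name": "jog_arm", "arguments": {"steps": [0.056,0,0,0,0,0.056,0,0,0,0,0.056,0,0,0,0,0.056,0,0,-0.01,0,0.056,0,0,-0.025,0,0.056,0,0,-0.045,0,0.056,0,0,-0.07,0,0.065,0,0,-0.1,0,0.065,0,0,-0.12,0,0.065,0,0,-0.12,0]}}

```text
clock: 14.45
position: [0.5152, -0.3508, 0.1529]
ee_rot: [-0.089, 0.996, -0.002, 0.003]
ft_force: [0.4, -0.2, -0.4]
grip_width: 0.759
```

```bash
python3 -c "
from h import *
go(.563,-.0165,.15,85)
for c in ('side','top'):
    snap(c,c+'6');color(c+'6',c,(105,120,30),(125,255,255),(.38,.65,-.45,-.24),(.0,.165),10.2)"
```

```text
t 14.4 pos [ 0.5152 -0.3508  0.1529] tooly yaw 100.25 tilt 0.42 F [ 0.4 -0.2 -0.4] w 64.8 mm j [ 0.1   0.42  0.54  1.62 -0.24  1.16  2.45]
  to 0.563 -0.0165 0.15 85 -> d [-0.1065  0.3204  0.002 ] twist 0.2661
side 145 L 44.4 W 50.1 centre [ 0.5101 -0.3487] rect [ 510.  -348.4] [44.9 50.8] 10.9 z [0.0082 0.0253 0.0359]
top 356 L 163.4 W 58.5 centre [ 0.5165 -0.3524] rect [ 516.2 -352. ] [164.7  58.9] 14.4 z [0.0047 0.0291 0.0365]
```

View pics/side6.png

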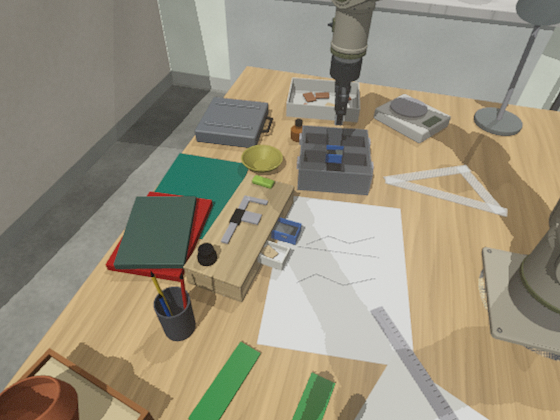

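The first stone tray lies in the right well (side image (335,155)). Now the second blue tray.

Request:
{"name": "jog_arm", "arguments": {"steps": [0.065,-0.01,0.03,0,0.02,0.065,-0.02,0.07,0,0.06,0.065,-0.035,0.11,0,0.1,0.065,-0.05,0.15,0,0.14,0.065,-0.062,0.19,0,0.18,0.065,-0.075,0.23,0,0.22,0.065,-0.09,0.27,0.01,0.26,0.065,-0.1,0.3,0.025,0.266,0.065,-0.1065,0.32,0.045,0.266,0.065,-0.1065,0.32,0.06,0.266]}}

```text
clock: 15.55
position: [0.5608, -0.011, 0.0864]
ee_rot: [0.041, 0.999, 0.001, -0.001]
ft_force: [-0.7, -1.0, -0.1]
grip_width: 0.759
```

```bash
python3 -c "
from h import *
go(.5625,-.016,.034,85)"
```

```text
t 15.6 pos [ 0.5608 -0.011   0.0864] tooly yaw 85.36 tilt 0.11 F [-0.7 -1.  -0.1] w 64.8 mm j [-0.42  0.36  0.43  1.83 -0.18  0.99  1.57]
  to 0.5625 -0.016 0.034 85 -> d [-0.0022 -0.0049  0.0524] twist 0.0062
```

Request:
{"name": "jog_arm", "arguments": {"steps": [0.065,-0.002,-0.005,0.005,0.006,0.065,-0.002,-0.005,0.018,0.006,0.065,-0.002,-0.005,0.03,0.006,0.065,-0.002,-0.005,0.04,0.006,0.065,-0.002,-0.005,0.048,0.006,0.065,-0.002,-0.005,0.052,0.006,0.065,-0.002,-0.005,0.052,0.006,0.03,-0.002,-0.005,0.052,0.006,0.03,-0.002,-0.005,0.052,0.006,0.03,-0.002,-0.005,0.052,0.006]}}

```text
clock: 16.55
position: [0.5632, -0.0199, 0.0373]
ee_rot: [0.046, 0.999, 0.0, 0.001]
ft_force: [-2.6, -0.6, 4.8]
grip_width: 0.529
```

Request:
{"name": "jog_arm", "arguments": {"steps": [0.03,0.004,0,-0.001,0,0.03,0.014,0,-0.001,0,0.03,0.026,0,-0.001,0,0.03,0.04,0,-0.001,0,0.03,0.054,0,-0.001,0,0.03,0.068,0,-0.001,0,0.03,0.082,0,-0.001,0,0.03,0.096,0,-0.001,0,0.03,0.106,0,-0.001,0,0.03,0.11,0,-0.001,0]}}

```text
clock: 17.55
position: [0.4516, -0.0099, 0.0371]
ee_rot: [0.046, 0.999, 0.0, -0.001]
ft_force: [-0.1, 1.0, -3.2]
grip_width: 0.524
```

Request:
{"name": "jog_arm", "arguments": {"steps": [0.03,0.006,0,0,0,0.03,0.014,0,0,0,0.03,0.018,0,0,0,0.03,0.02,0,0.002,0,0.03,0.02,0,0.004,0,0.03,0.02,0,0.006,0,0.03,0.02,0,0.008,0,0.03,0.02,0,0.01,0,0.03,0.02,0,0.0115,0,0.03,0.02,0,0.0125,0]}}

```text
clock: 18.55
position: [0.4334, -0.0082, 0.0252]
ee_rot: [0.046, 0.999, 0.0, -0.0]
ft_force: [-9.7, -0.8, 27.0]
grip_width: 0.524
```

```bash
python3 -c "
from h import *
st();snap('side','s7')
p=cv2.imread('pics/s7.png'); cv2.imwrite('pics/s7z.png',cv2.resize(p[150:350,200:450],None,fx=3,fy=3))"
```

```text
t 18.6 pos [ 0.4334 -0.0082  0.0252] tooly yaw 84.70 tilt 0.04 F [-9.7 -0.8 27. ] w 44.7 mm j [-0.49  0.2   0.43  2.19 -0.12  0.78  1.5 ]
```

View pics/s7z.png

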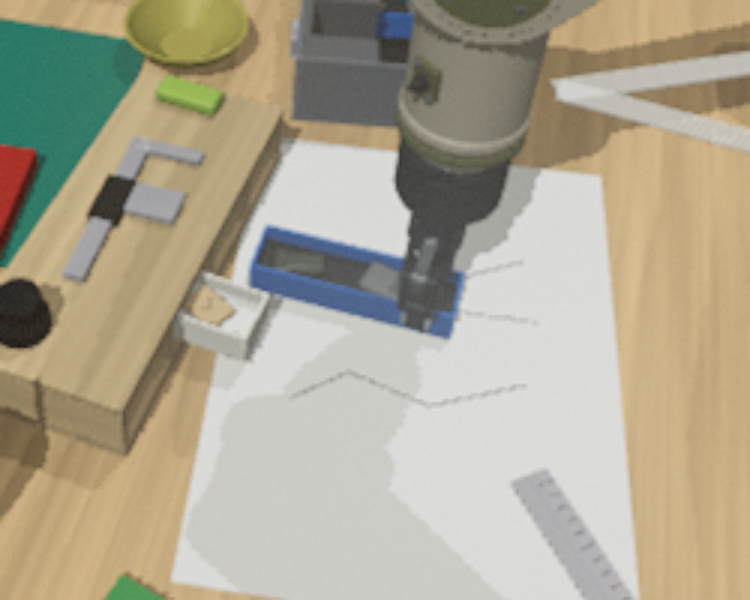

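Second tray is out on the bench. Release, rise, measure.

Request:
{"name": "jog_arm", "arguments": {"steps": [0.065,0,0,0,0,0.065,0,0,0,0,0.065,0,0,0,0,0.065,0,0,-0.015,0,0.065,0,0,-0.03,0,0.065,0.01,0,-0.07,0,0.065,0.02,0,-0.11,0,0.065,0.025,0,-0.12,0,0.065,0.025,0,-0.12,0,0.065,0.025,0,-0.12,0]}}

```text
clock: 19.6
position: [0.4082, -0.0058, 0.1439]
ee_rot: [0.046, 0.999, 0.0, -0.0]
ft_force: [0.2, -0.4, -0.3]
grip_width: 0.758
```

```bash
python3 -c "
from h import *
for c in('top','side'):
    snap(c,c+'8'); tray(c+'8',c,(.39,.59,-.06,.031),(.018,.034)); color(c+'8',c,(105,120,30),(125,255,255),(.39,.59,-.06,.03),(.003,.04),-4.5)
go(.488,-.013,.0225,85.5)"
```

```text
top 292 [541.6 -12.1] [ 58.6 115.8] long axis yaw -18.0 z [0.0187 0.0246 0.0304]
top 135 L 69.5 W 46.2 centre [ 0.5329 -0.0107] rect [532.7 -11.2] [68.7 43.7] 0.2 z [0.012  0.0261 0.0311]
side 958 [499.1 -11.4] [ 63.6 187.5] long axis yaw -7.4 z [0.0183 0.0243 0.0297]
side 112 L 156.6 W 52.8 centre [ 0.4882 -0.0086] rect [488.4  -9.5] [ 46.3 156.1] 88.8 z [0.0052 0.0256 0.029 ]
t 19.7 pos [ 0.4078 -0.006   0.1434] tooly yaw 84.71 tilt 0.13 F [ 0.1 -0.2 -0. ] w 65.5 mm j [-0.54 -0.08  0.43  2.15  0.04  1.07  1.35]
  to 0.488 -0.013 0.0225 85.5 -> d [-0.0807  0.0005  0.1207] twist -0.0137
```

View pics/top8.png

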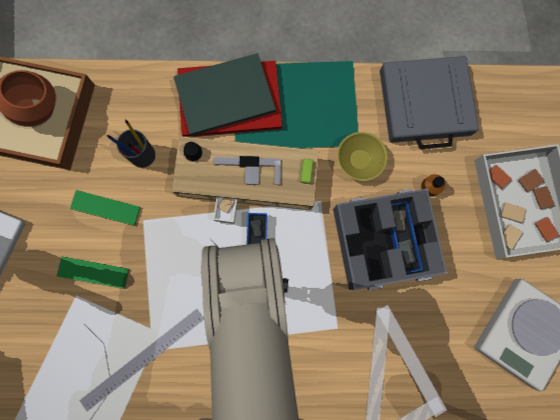

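```bash
cat >> h.py <<'E'
def fit46(name,cam,c0,yaw0,zr,L=.160):
    from scipy.optimize import minimize
    W=world(cam,np.load('pics/'+name+'.npy')).reshape(-1,3)
    a=np.radians(yaw0);d=W[:,:2]-c0;u=d[:,0]*np.cos(a)+d[:,1]*np.sin(a);v=-d[:,0]*np.sin(a)+d[:,1]*np.cos(a)
    q=W[(abs(u)<.092)&(abs(v)<.032)&(W[:,2]>zr[0])&(W[:,2]<zr[1])]
    r=cv2.minAreaRect((q[:,:2]*1000).astype(np.float32)); b=r[2]+(90 if r[1][1]>r[1][0] else 0)
    print(cam,len(q),np.round(r[0],1),np.round(r[1],1),'yaw %.1f'%((b+90)%180-90),'z',np.percentile(q[:,2],[2,50,98]).round(4))
E
python3 -c "
from h import *
for c in('top','side'): fit46(c+'8',c,(.488,-.0125),-5,(.015,.035))
for c in('top','side'): fit46(c+'3',c,(.5,.146),-5,(.015,.035))"
```

```text
top 405 [522.4 -10.2] [45.7 89.6] yaw -0.5 z [0.0151 0.0225 0.03  ]
side 1210 [487.3 -10.2] [ 50.1 160.5] yaw -2.0 z [0.0152 0.0234 0.0294]
top 1098 [500.6 146.9] [ 46.9 159.8] yaw -4.4 z [0.0152 0.023  0.03  ]
side 1587 [500.6 145.8] [ 48.7 160.2] yaw -4.3 z [0.0152 0.0234 0.0294]
```

```bash
python3 -c "
from h import *
go(.4877,-.0096,.0235,88.5)"
```

```text
t 19.7 pos [ 0.4078 -0.006   0.1434] tooly yaw 84.71 tilt 0.13 F [ 0.1 -0.2 -0. ] w 65.5 mm j [-0.54 -0.08  0.43  2.15  0.04  1.07  1.35]
  to 0.4877 -0.0096 0.0235 88.5 -> d [-0.0801  0.0038  0.1197] twist -0.0661
```

Request:
{"name": "jog_arm", "arguments": {"steps": [0.065,-0.03,0.001,0,-0.03,0.065,-0.06,0.003,0,-0.066,0.065,-0.075,0.004,0.01,-0.066,0.065,-0.08,0.004,0.03,-0.066,0.065,-0.08,0.004,0.05,-0.066,0.065,-0.08,0.004,0.065,-0.066,0.065,-0.08,0.004,0.075,-0.066,0.065,-0.08,0.004,0.08,-0.066,0.065,-0.08,0.004,0.08,-0.066,0.065,-0.08,0.004,0.08,-0.066]}}

```text
clock: 20.7
position: [0.4887, -0.0093, 0.0652]
ee_rot: [0.013, 1.0, 0.0, 0.0]
ft_force: [0.1, 0.4, 0.7]
grip_width: 0.761
```

```bash
python3 -c "
from h import *
go(.4877,-.0096,.0235,88.5)
snap('top','t9'); fit46('t9','top',(.488,-.0125),-5,(.015,.035))"
```

```text
t 20.7 pos [ 0.4887 -0.0093  0.0652] tooly yaw 88.49 tilt 0.03 F [0.1 0.4 0.7] w 65.0 mm j [-0.5   0.24  0.47  2.03 -0.14  0.9   1.59]
  to 0.4877 -0.0096 0.0235 88.5 -> d [ 0.001  -0.0004  0.0417] twist -0.0001Traceback (most recent call last):
  File "<string>", line 4, in <module>
    snap('top','t9'); fit46('t9','top',(.488,-.0125),-5,(.015,.035))
                      ~~~~~^^^^^^^^^^^^^^^^^^^^^^^^^^^^^^^^^^^^^^^^^
  File "h.py", line 52, in fit46
    print(cam,len(q),np.round(r[0],1),np.round(r[1],1),'yaw %.1f'%((b+90)%180-90),'z',np.percentile(q[:,2],[2,50,98]).round(4))
                                                                                      ~~~~~~~~~~~~~^^^^^^^^^^^^^^^^^^
    return _quantile_unchecked(
        a, q, axis, out, overwrite_input, method, keepdims, weights)
    return _ureduce(a,
                    func=_quantile_ureduce_func,
    ...<5 lines>...
                    overwrite_input=overwrite_input,
                    method=method)
    r = func(a, **kwargs)
    result = _quantile(arr,
                       quantiles=q,
    ...<2 lines>...
                       out=out,
                       weights=wgt)
    slices_having_nans = np.isnan(arr[-1, ...])
                                  ~~~^^^^^^^^^
IndexError: index -1 is out of bounds for axis 0 with size 0
```

Request:
{"name": "jog_arm", "arguments": {"steps": [0.065,0.001,-0.0004,0.012,0,0.065,0.001,-0.0004,0.024,0,0.065,0.001,-0.0004,0.034,0,0.065,0.001,-0.0004,0.041,0,0.065,0.001,-0.0004,0.0415,0,0.03,0.001,-0.0004,0.0415,0,0.03,0.001,-0.0004,0.0415,0,0.03,0.001,-0.0004,0.0415,0,0.03,0.001,-0.0004,0.039,0,0.03,0.001,-0.0004,0.034,0]}}

```text
clock: 21.75
position: [0.487, -0.0096, 0.0307]
ee_rot: [0.013, 1.0, -0.0, -0.0]
ft_force: [-0.1, -0.3, -2.4]
grip_width: 0.522
```

```bash
python3 -c "
from h import *
go(.4992,-.2686,.15,100.2)"
```

```text
t 21.8 pos [ 0.487  -0.0096  0.0307] tooly yaw 88.50 tilt 0.05 F [-0.1 -0.3 -2.4] w 44.6 mm j [-0.48  0.3   0.45  2.05 -0.18  0.82  1.62]
  to 0.4992 -0.2686 0.15 100.2 -> d [-0.0189 -0.2586 -0.1193] twist -0.2042
```

Request:
{"name": "jog_arm", "arguments": {"steps": [0.03,0,0,-0.015,0,0.03,0,-0.005,-0.045,0,0.03,0,-0.02,-0.08,-0.01,0.03,-0.003,-0.05,-0.105,-0.04,0.03,-0.006,-0.09,-0.119,-0.08,0.03,-0.009,-0.13,-0.119,-0.11,0.03,-0.012,-0.17,-0.119,-0.14,0.03,-0.016,-0.21,-0.119,-0.18,0.03,-0.0189,-0.24,-0.119,-0.204,0.03,-0.0189,-0.2586,-0.119,-0.204]}}

```text
clock: 22.75
position: [0.4989, -0.2714, 0.15]
ee_rot: [-0.088, 0.996, -0.001, -0.0]
ft_force: [-0.5, 0.1, -2.9]
grip_width: 0.521
```

```bash
python3 -c "
from h import *
manip.camera('side')
go(.4992,-.2686,.09,100.2)
for c in('top','side'):
    snap(c,c+'10'); color(c+'10',c,(105,120,30),(125,255,255),(.38,.65,-.35,-.16),(.12,.165),10.2)"
```

```text
t 22.8 pos [ 0.4981 -0.2739  0.1501] tooly yaw 99.93 tilt 0.15 F [-1.8 -1.6 -3.1] w 44.1 mm j [-0.11  0.32  0.63  1.77 -0.21  1.12  2.33]
  to 0.4992 -0.2686 0.09 100.2 -> d [-0.002   0.0052  0.0601] twist -0.0047
top 337 L 121.7 W 47.3 centre [ 0.5164 -0.2698] rect [ 515.3 -270. ] [124.2  47.2] 9.9 z [0.1269 0.1473 0.1563]
side 614 L 156.8 W 49.5 centre [ 0.4986 -0.2712] rect [ 498.5 -271.4] [157.7  51. ] 9.4 z [0.1278 0.1442 0.1548]
```

View pics/top10.png

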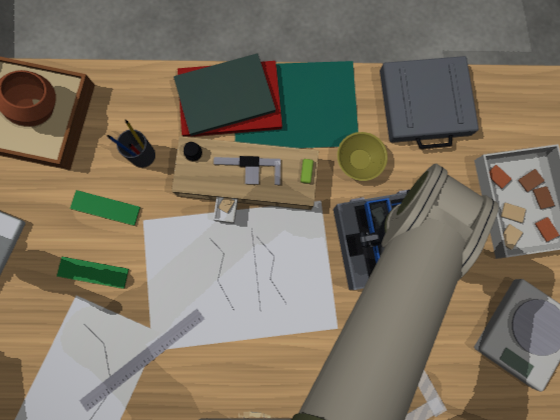

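Request:
{"name": "jog_arm", "arguments": {"steps": [0.03,-0.001,0.003,0,-0.003,0.03,-0.0015,0.004,0,-0.003,0.03,-0.0015,0.004,0,-0.003,0.03,-0.0015,0.004,0,-0.003,0.03,-0.0015,0.004,0,-0.003,0.03,-0.0015,0.004,0,-0.003,0.03,-0.0015,0.004,0,-0.003,0.03,-0.0015,0.004,0,-0.003,0.03,-0.0015,0.004,0,-0.003,0.03,-0.0015,0.004,0,-0.003]}}

```text
clock: 23.9
position: [0.5003, -0.2644, 0.1498]
ee_rot: [-0.09, 0.996, 0.0, 0.0]
ft_force: [0.8, 0.0, -3.9]
grip_width: 0.52
```

```bash
python3 -c "
from h import *
go(.4992,-.2683,.09,100.2)"
```

```text
t 23.9 pos [ 0.5003 -0.2644  0.1498] tooly yaw 100.35 tilt 0.01 F [ 0.8  0.  -3.9] w 44.4 mm j [-0.12  0.31  0.63  1.77 -0.2   1.12  2.32]
  to 0.4992 -0.2683 0.09 100.2 -> d [ 0.0017 -0.0036  0.0598] twist 0.0026
```

Request:
{"name": "jog_arm", "arguments": {"steps": [0.03,0.0008,-0.002,0.004,0.002,0.03,0.0016,-0.0037,0.012,0.002,0.03,0.0016,-0.0037,0.022,0.002,0.03,0.0016,-0.0037,0.032,0.002,0.03,0.0016,-0.0037,0.041,0.002,0.03,0.0016,-0.0037,0.048,0.002,0.03,0.0016,-0.0037,0.053,0.002,0.03,0.0016,-0.0037,0.056,0.002,0.03,0.0016,-0.0037,0.058,0.002,0.03,0.0016,-0.0037,0.058,0.002]}}

```text
clock: 24.9
position: [0.4994, -0.2684, 0.0917]
ee_rot: [-0.089, 0.996, 0.0, 0.0]
ft_force: [-1.1, 1.2, -2.5]
grip_width: 0.521
```

```bash
python3 -c "
from h import *
go(.4992,-.2683,.033,100.2)
snap('side','s11')
p=cv2.imread('pics/s11.png'); cv2.imwrite('pics/s11z.png',cv2.resize(p[80:220,270:400],None,fx=4,fy=4,interpolation=cv2.INTER_CUBIC))"
```

```text
t 24.9 pos [ 0.4994 -0.2684  0.0917] tooly yaw 100.24 tilt 0.01 F [-1.1  1.2 -2.5] w 44.5 mm j [-0.09  0.39  0.6   1.82 -0.26  1.01  2.37]
  to 0.4992 -0.2683 0.033 100.2 -> d [0.0002 0.0001 0.0587] twist 0.0007
```

View pics/s11z.png

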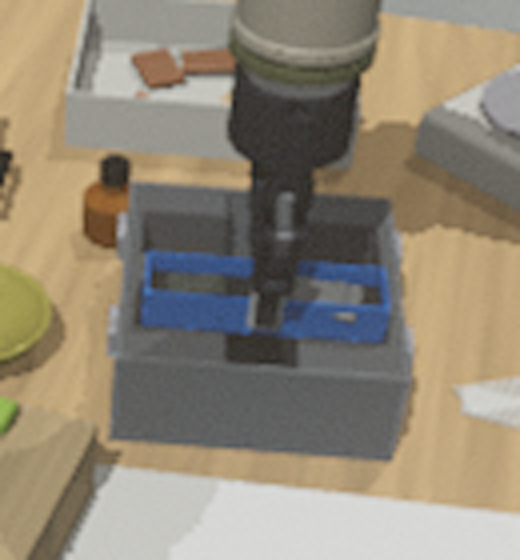

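Aligned over the left well (zoom (265,295)). Lower.

Request:
{"name": "jog_arm", "arguments": {"steps": [0.03,0.0002,0,0.006,0,0.03,0.0002,0,0.012,0,0.03,0.0002,0,0.018,0,0.03,0.0002,0,0.024,0,0.03,0.0002,0,0.03,0,0.03,0.0002,0,0.036,0,0.03,0.0002,0,0.042,0,0.03,0.0002,0,0.048,0,0.03,0.0002,0,0.053,0,0.03,0.0002,0,0.057,0]}}

```text
clock: 25.95
position: [0.4991, -0.2683, 0.0343]
ee_rot: [-0.089, 0.996, 0.0, -0.0]
ft_force: [0.1, 0.9, -3.3]
grip_width: 0.52
```

Request:
{"name": "jog_arm", "arguments": {"steps": [0.03,0,0,0.001,0,0.03,0,0,0.002,0,0.03,0,0,0.003,0,0.03,0,0,0.0038,0,0.03,0,0,0.0044,0,0.03,0,0,0.0048,0,0.03,0,0,0.0052,0,0.03,0,0,0.0056,0,0.03,0,0,0.0056,0,0.03,0,0,0.0056,0]}}

```text
clock: 26.95
position: [0.4992, -0.2684, 0.0299]
ee_rot: [-0.089, 0.996, 0.0, 0.0]
ft_force: [-4.4, 2.4, 6.5]
grip_width: 0.518
```

Request:
{"name": "jog_arm", "arguments": {"steps": [0.056,0,0,0,0,0.056,0,0,0,0,0.056,0,0,0,0,0.056,0,0,-0.01,0,0.056,0,0,-0.025,0,0.056,0,0,-0.045,0,0.056,0,0,-0.07,0,0.06,0,0,-0.1,0,0.06,0,0,-0.13,0.1,0.06,0,0,-0.14,0.2]}}

```text
clock: 27.95
position: [0.5003, -0.2688, 0.1732]
ee_rot: [0.013, 1.0, -0.0, 0.002]
ft_force: [-0.0, -0.1, -1.2]
grip_width: 0.704
```

```bash
python3 -c "
from h import *
for c in('top','side'):
    snap(c,c+'12')
    fit46(c+'12',c,(.4306,.362),80,(.003,.014))
    fit46(c+'12',c,(.5805,.3435),75.6,(.003,.014))
    for n,ct in(('L',(.4992,-.2682)),('R',(.5136,-.3489))): print(n);fit46(c+'12',c,ct,10.2,(.020,.04))
go(.4306,.362,.12,-9.8)
"
```

```text
top 1432 [428.1 361.5] [182.3  61.8] yaw 78.3 z [0.0033 0.0075 0.0115]
top 1342 [580.4 343.2] [182.9  62.9] yaw 75.4 z [0.0034 0.0075 0.0114]
L
top 737 [ 503.9 -262.7] [158.3  55.6] yaw 8.2 z [0.0202 0.0286 0.0365]
R
top 17 [ 591.9 -329.2] [ 7.1 21.1] yaw -79.3 z [0.0217 0.0313 0.0384]
side 1260 [424.1 323.8] [100.8  51. ] yaw 74.5 z [0.0052 0.0078 0.0103]
side 2247 [579.2 339.8] [172.   52.6] yaw 72.6 z [0.0049 0.0078 0.0103]
L
side 266 [ 500.8 -278.8] [167.1  36.6] yaw 9.6 z [0.0203 0.033  0.0398]
R
side 292 [ 512.8 -349.7] [164.7  59.7] yaw 10.1 z [0.0207 0.0305 0.0395]
t 28.1 pos [ 0.5001 -0.2685  0.1716] tooly yaw 88.71 tilt 0.21 F [ 0.2 -0.5 -1.5] w 60.2 mm j [-0.16  0.3   0.68  1.75 -0.2   1.16  2.13]
  to 0.4306 0.362 0.12 -9.8 -> d [0.0839 0.6288 0.0512] twist 1.7194
```

View pics/top12.png

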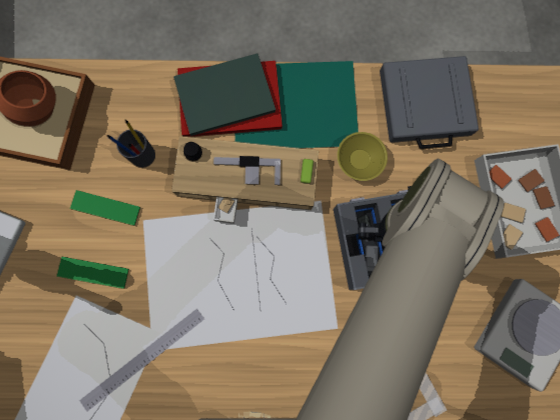

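Request:
{"name": "jog_arm", "arguments": {"steps": [0.06,0,0.02,0,0.12,0.06,0,0.055,0,0.25,0.06,0,0.09,0,0.38,0.06,0,0.13,0,0.51,0.06,0,0.17,0,0.64,0.06,0,0.21,0,0.77,0.06,0.01,0.25,0,0.9,0.06,0.02,0.29,0,1.03,0.06,0.03,0.33,0,1.16,0.06,0.04,0.37,0,1.29]}}

```text
clock: 29.05
position: [0.4676, 0.0978, 0.1688]
ee_rot: [0.602, 0.798, -0.0, -0.0]
ft_force: [0.8, 0.9, -1.1]
grip_width: 0.7
```

```bash
python3 -c "
from h import *
go(.4306,.362,.06,-9.8)
"
```

```text
t 29.1 pos [0.4676 0.0978 0.1688] tooly yaw 15.93 tilt 0.05 F [ 0.8  0.9 -1.1] w 59.8 mm j [-0.84  0.06  0.56  1.97 -0.04  1.12  0.02]
  to 0.4306 0.362 0.06 -9.8 -> d [0.2641 0.037  0.1088] twist 0.4491
```

Request:
{"name": "jog_arm", "arguments": {"steps": [0.06,0.04,0.005,0,0.12,0.06,0.085,0.01,0,0.24,0.06,0.13,0.015,0,0.36,0.06,0.17,0.022,0,0.449,0.06,0.21,0.03,0,0.449,0.06,0.24,0.035,0.01,0.449,0.06,0.258,0.037,0.03,0.449,0.06,0.261,0.037,0.055,0.449,0.06,0.261,0.037,0.075,0.449,0.06,0.261,0.037,0.085,0.449]}}

```text
clock: 30.05
position: [0.4309, 0.3566, 0.0818]
ee_rot: [0.763, 0.646, -0.002, 0.0]
ft_force: [0.5, -1.1, 0.3]
grip_width: 0.701
```

```bash
python3 -c "
from h import *
for c in ('top',):
    snap(c,c+'13');rects('top','top13',(50,100,40),(85,255,255),box=(.35,.65,.2,.5))
go(.4306,.362,.025,-9.8)
"
```

```text
top pix [105. 207.] 1284 zmed 0.0075 rect [580.5 343. ] [156.   45.9] ang 75.6 x [0.5441 0.6157] y [0.2679 0.4177]
top pix [102. 274.] 985 zmed 0.0076 rect [427.  340.3] [111.3  45.2] ang 80.3 x [0.3995 0.4533] y [0.2856 0.3944]
t 30.1 pos [0.4308 0.3562 0.0812] tooly yaw -9.57 tilt 0.25 F [-0.7 -1.5 -0.9] w 60.1 mm j [-1.09  0.36  0.38  1.83 -0.16  0.98 -0.81]
  to 0.4306 0.362 0.025 -9.8 -> d [ 0.0058 -0.0011  0.0562] twist 0.004
```

View pics/top13.png

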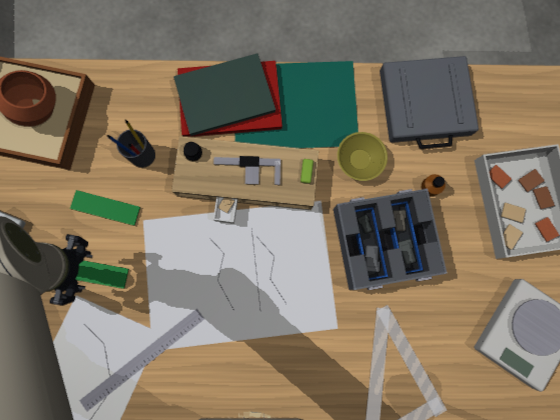

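Both stone trays sit in the wells (top image (372,245), (407,240)), and the gripper is over sheet b (75,268).

Request:
{"name": "jog_arm", "arguments": {"steps": [0.06,0.003,-0.001,0,0.004,0.06,0.005,-0.001,0.01,0.004,0.06,0.005,-0.001,0.02,0.004,0.06,0.005,-0.001,0.03,0.004,0.06,0.005,-0.001,0.04,0.004,0.06,0.005,-0.001,0.048,0.004,0.06,0.005,-0.001,0.053,0.004,0.06,0.005,-0.001,0.056,0.004,0.06,0.005,-0.001,0.058,0.004,0.06,0.005,-0.001,0.058,0.004]}}

```text
clock: 31.1
position: [0.4322, 0.3625, 0.0262]
ee_rot: [0.766, 0.643, 0.0, -0.0]
ft_force: [0.6, -0.2, 0.2]
grip_width: 0.705
```

```bash
python3 -c "
from h import *
go(.4306,.362,.015,-9.8)
"
```

```text
t 31.1 pos [0.4322 0.3625 0.0262] tooly yaw -9.94 tilt 0.01 F [ 0.6 -0.2  0.2] w 60.2 mm j [-1.08  0.45  0.36  1.86 -0.2   0.87 -0.8 ]
  to 0.4306 0.362 0.015 -9.8 -> d [-0.0008 -0.0015  0.0112] twist -0.0025
```

Request:
{"name": "jog_arm", "arguments": {"steps": [0.053,-0.0008,-0.0015,0.001,0,0.053,-0.0008,-0.0015,0.002,0,0.053,-0.0008,-0.0015,0.003,0,0.053,-0.0008,-0.0015,0.004,0,0.053,-0.0008,-0.0015,0.005,0,0.053,-0.0008,-0.0015,0.006,0,0.053,-0.0008,-0.0015,0.007,0,0.053,-0.0008,-0.0015,0.008,0,0.053,-0.0008,-0.0015,0.0085,0,0.053,-0.0008,-0.0015,0.0085,0]}}

```text
clock: 32.1
position: [0.4305, 0.3619, 0.0176]
ee_rot: [0.766, 0.643, -0.0, -0.0]
ft_force: [0.6, -0.8, 0.3]
grip_width: 0.618
```

Request:
{"name": "jog_arm", "arguments": {"steps": [0.052,0,0,0.0005,0,0.052,0,0,0.001,0,0.052,0,0,0.0015,0,0.052,0,0,0.002,0,0.052,0,0,0.0025,0,0.052,0,0,0.003,0,0.052,0,0,0.0035,0,0.052,0,0,0.0035,0,0.052,0,0,0.0035,0,0.052,0,0,0.0035,0]}}

```text
clock: 33.1
position: [0.4305, 0.3619, 0.0142]
ee_rot: [0.766, 0.643, 0.0, -0.0]
ft_force: [0.1, 1.4, -1.0]
grip_width: 0.61
```

Request:
{"name": "jog_arm", "arguments": {"steps": [0.035,0,0,0,0,0.035,0,0,0,0,0.035,0,0,0,0,0.035,0,0,0,0,0.035,0,0,-0.002,0,0.035,0,0,-0.006,0,0.035,0,0,-0.012,0,0.035,0,0,-0.022,0,0.035,0,0,-0.036,0,0.035,0,0,-0.04,0], "grip_force": 30}}

```text
clock: 34.1
position: [0.4314, 0.3626, 0.0565]
ee_rot: [0.766, 0.643, 0.001, -0.0]
ft_force: [0.1, 0.2, -0.7]
grip_width: 0.527
```

```bash
python3 -c "
from h import *
c=[.4992,-.2683]
snap('side','s14');snap('top','t14');rects('top','t14',(50,100,40),(85,255,255),box=(.35,.65,.2,.5))
go(.4992,-.2683,.12,-79.8)
"
```

```text
top pix [105. 207.] 1281 zmed 0.0076 rect [580.4 342.8] [154.2  45.7] ang 75.6 x [0.5443 0.6155] y [0.268  0.4171]
top pix [100. 274.] 845 zmed 0.0489 rect [426.4 330.1] [89.4 46. ] ang 79.7 x [0.3995 0.4513] y [0.2854 0.3724]
t 34.2 pos [0.431  0.3625 0.0555] tooly yaw -9.94 tilt 0.13 F [-0.2  0.5 -0.5] w 45.1 mm j [-1.09  0.4   0.37  1.85 -0.18  0.93 -0.81]
  to 0.4992 -0.2683 0.12 -79.8 -> d [-0.6094  0.1761 -0.0656] twist 1.2194
```

View pics/s14.png

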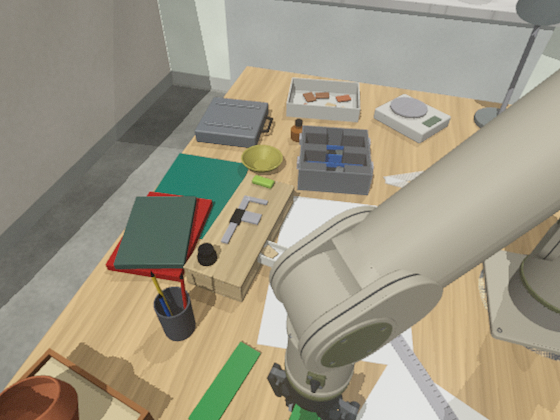

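Sheet is held flat (top at 0.049). Carry to the left well.

Request:
{"name": "jog_arm", "arguments": {"steps": [0.035,0,0,-0.02,0,0.035,-0.01,0.003,-0.05,0,0.035,-0.035,0.01,-0.08,0.06,0.035,-0.07,0.02,-0.095,0.15,0.035,-0.105,0.03,-0.095,0.25,0.035,-0.14,0.04,-0.095,0.35,0.035,-0.175,0.05,-0.095,0.45,0.035,-0.21,0.06,-0.095,0.55,0.035,-0.245,0.07,-0.095,0.65,0.035,-0.28,0.08,-0.095,0.75]}}

```text
clock: 35.2
position: [0.4607, 0.0709, 0.149]
ee_rot: [0.949, 0.316, -0.0, -0.0]
ft_force: [0.7, 0.2, -0.3]
grip_width: 0.523
```

```bash
python3 -c "
from h import *
go(.4992,-.2683,.15,-79.8)
"
```

```text
t 35.2 pos [0.4607 0.0709 0.149 ] tooly yaw -53.14 tilt 0.03 F [ 0.7  0.2 -0.3] w 44.7 mm j [-0.89  0.06  0.67  2.02 -0.04  1.08 -1.13]
  to 0.4992 -0.2683 0.15 -79.8 -> d [-0.1727  0.2945 -0.0011] twist 0.4653
```

Request:
{"name": "jog_arm", "arguments": {"steps": [0.035,-0.02,0.035,0,0.06,0.035,-0.04,0.07,0,0.12,0.035,-0.06,0.105,0,0.18,0.035,-0.08,0.14,0,0.24,0.035,-0.1,0.175,0,0.3,0.035,-0.12,0.21,0,0.36,0.035,-0.14,0.24,0,0.42,0.035,-0.155,0.265,0,0.465,0.035,-0.165,0.282,0,0.465,0.035,-0.17,0.29,0,0.465]}}

```text
clock: 36.2
position: [0.4997, -0.2635, 0.1488]
ee_rot: [0.996, 0.09, -0.0, 0.0]
ft_force: [-0.9, 0.2, -0.9]
grip_width: 0.529
```

Request:
{"name": "jog_arm", "arguments": {"steps": [0.035,-0.001,0,0.005,0,0.035,-0.001,0,0.012,0,0.035,-0.001,0,0.02,0,0.035,-0.001,0,0.026,0,0.035,-0.001,0,0.03,0,0.035,-0.001,0,0.033,0,0.035,-0.001,0,0.035,0,0.035,-0.001,0,0.035,0,0.035,-0.001,0,0.035,0,0.035,-0.001,0,0.035,0]}}

```text
clock: 37.2
position: [0.4994, -0.2618, 0.1144]
ee_rot: [0.996, 0.091, 0.0, 0.0]
ft_force: [-0.7, 0.2, -0.7]
grip_width: 0.529
```

```bash
python3 -c "
from h import *
go(.4992,-.2683,.09,-79.8)
for c in('top','side'):
    snap(c,c+'15'); color(c+'15',c,(50,100,40),(85,255,255),(.38,.65,-.35,-.16),(.09,.125),10.2)
"
```

```text
t 37.2 pos [ 0.4994 -0.2618  0.1144] tooly yaw -79.56 tilt 0.02 F [-0.7  0.2 -0.7] w 45.1 mm j [-0.31  0.42  0.88  1.82 -0.37  1.07 -0.69]
  to 0.4992 -0.2683 0.09 -79.8 -> d [-0.0014  0.0063  0.0244] twist 0.0042
top 443 L 58.8 W 45.1 centre [ 0.5471 -0.2521] rect [ 546.2 -252.4] [61.2 46. ] 10.3 z [0.1032 0.1069 0.1104]
side 591 L 151.4 W 48.0 centre [ 0.5006 -0.2605] rect [ 500.1 -261.2] [152.9  50.5] 11.3 z [0.101  0.1076 0.1101]
```

View pics/side15.png

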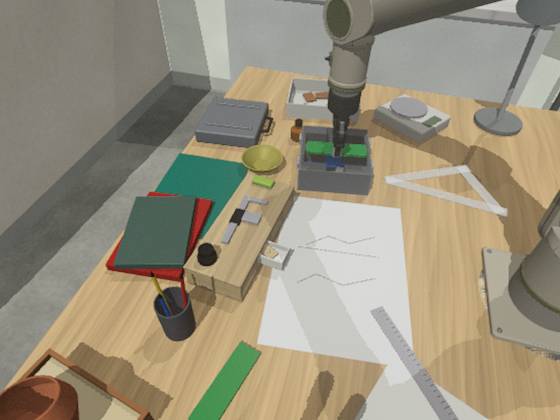

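Request:
{"name": "jog_arm", "arguments": {"steps": [0.035,-0.0007,0.003,0.002,0.003,0.035,-0.0014,0.0063,0.006,0.003,0.035,-0.0014,0.0063,0.01,0.003,0.035,-0.0014,0.0063,0.014,0.003,0.035,-0.0014,0.0063,0.017,0.003,0.035,-0.0014,0.0063,0.02,0.003,0.035,-0.0014,0.0063,0.022,0.003,0.035,-0.0014,0.0063,0.023,0.003,0.035,-0.0014,0.0063,0.023,0.003,0.035,-0.0014,0.0063,0.023,0.003]}}

```text
clock: 38.3
position: [0.4991, -0.2682, 0.0913]
ee_rot: [0.996, 0.09, 0.0, -0.0]
ft_force: [0.4, -0.1, -0.3]
grip_width: 0.528
```

```bash
python3 -c "
from h import *
go(.4992,-.2683,.05,-79.8)
"
```

```text
t 38.3 pos [ 0.4991 -0.2682  0.0913] tooly yaw -79.73 tilt 0.01 F [ 0.4 -0.1 -0.3] w 45.1 mm j [-0.28  0.46  0.86  1.83 -0.4   1.03 -0.66]
  to 0.4992 -0.2683 0.05 -79.8 -> d [0.     0.0001 0.0413] twist 0.0013
```

Request:
{"name": "jog_arm", "arguments": {"steps": [0.035,0,0,0.005,0.001,0.035,0,0,0.01,0.001,0.035,0,0,0.015,0.001,0.035,0,0,0.02,0.001,0.035,0,0,0.025,0.001,0.035,0,0,0.03,0.001,0.035,0,0,0.034,0.001,0.035,0,0,0.037,0.001,0.035,0,0,0.038,0.001,0.035,0,0,0.038,0.001]}}

```text
clock: 39.3
position: [0.499, -0.2682, 0.0531]
ee_rot: [0.996, 0.089, -0.0, -0.0]
ft_force: [0.4, -0.3, -0.7]
grip_width: 0.527
```

Request:
{"name": "jog_arm", "arguments": {"steps": [0.035,0,0,0.001,0,0.035,0,0,0.002,0,0.035,0,0,0.0026,0,0.035,0,0,0.0032,0,0.035,0,0,0.0038,0,0.035,0,0,0.0042,0,0.035,0,0,0.0046,0,0.035,0,0,0.005,0,0.035,0,0,0.005,0,0.035,0,0,0.005,0]}}

```text
clock: 40.3
position: [0.4991, -0.2682, 0.0489]
ee_rot: [0.996, 0.089, 0.0, -0.0]
ft_force: [-4.9, 3.4, 10.9]
grip_width: 0.528
```

Request:
{"name": "jog_arm", "arguments": {"steps": [0.056,0,0,0,0,0.056,0,0,0,0,0.056,0,0,0,0,0.056,0,0,-0.008,0,0.056,0,0,-0.025,0,0.056,0,0,-0.045,0,0.056,0,0,-0.07,0,0.065,0,0,-0.09,0,0.065,0,-0.01,-0.1,0.05,0.065,0,-0.03,-0.1,0.1]}}

```text
clock: 41.3
position: [0.4943, -0.2404, 0.1512]
ee_rot: [0.999, 0.037, 0.002, 0.001]
ft_force: [-0.6, 0.5, 0.6]
grip_width: 0.753
```

```bash
python3 -c "
from h import *
go(.570,.0625,.1,-95)
"
```

```text
t 41.3 pos [ 0.4943 -0.2404  0.1512] tooly yaw -85.78 tilt 0.23 F [-0.6  0.5  0.6] w 64.3 mm j [-0.42  0.34  0.95  1.83 -0.31  1.12 -0.87]
  to 0.57 0.0625 0.1 -95 -> d [ 0.0975 -0.2966  0.0511] twist 0.1609
```

Request:
{"name": "jog_arm", "arguments": {"steps": [0.065,0.01,-0.03,0,0.02,0.065,0.022,-0.065,0,0.05,0.065,0.034,-0.1,0,0.08,0.065,0.046,-0.14,0,0.11,0.065,0.058,-0.18,0,0.14,0.065,0.07,-0.215,0,0.161,0.065,0.082,-0.25,0,0.161,0.065,0.092,-0.275,0.02,0.161,0.065,0.0975,-0.29,0.04,0.161,0.065,0.0975,-0.295,0.051,0.161]}}

```text
clock: 42.3
position: [0.5679, 0.0653, 0.0969]
ee_rot: [0.999, -0.04, -0.0, -0.0]
ft_force: [-0.7, -0.4, -0.4]
grip_width: 0.763
```

Request:
{"name": "jog_arm", "arguments": {"steps": [0.065,0,0,0,0,0.065,0,0,0,0,0.065,0,0,0,0,0.065,0,0,0,0,0.065,0,0,0,0,0.065,0,0,0,0,0.065,0,0,0,0,0.065,0,0,0,0,0.065,0,0,0,0,0.065,0,0,0,0], "grip_force": 80}}

```text
clock: 43.3
position: [0.5679, 0.0631, 0.0971]
ee_rot: [0.999, -0.041, -0.0, 0.0]
ft_force: [-0.9, -0.3, 0.3]
grip_width: 0.765
```

```bash
python3 -c "
from h import *
go(.570,.0625,.034,-95)
snap('top','t16');snap('side','s16')
W=world('top',np.load('pics/t16.npy'))
p=cv2.imread('pics/t16.png'); q=cv2.imread('pics/s16.png')
cv2.imwrite('pics/t16z.png',np.hstack([cv2.resize(p[180:300,320:460],(420,360)),cv2.resize(q[200:320,220:330],(380,360))]))
fit46('t16','top',(.4992,-.2683),10.2,(.03,.055))
"
```

```text
t 43.3 pos [0.5679 0.0631 0.0971] tooly yaw -94.73 tilt 0.01 F [-0.9 -0.3  0.3] w 65.4 mm j [-0.86  0.46  0.83  1.81 -0.39  1.05 -1.53]
  to 0.57 0.0625 0.034 -95 -> d [0.0022 0.0004 0.0631] twist 0.0047
top 1571 [ 499.4 -267.4] [167.4  59.8] yaw 10.0 z [0.0339 0.0415 0.0505]
```

View pics/t16z.png

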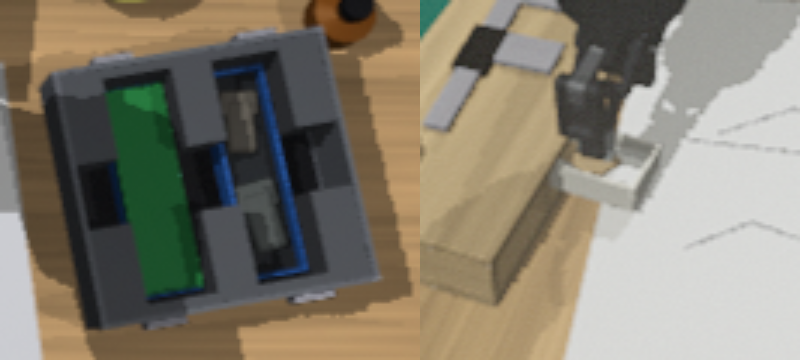

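The sheet lies flat on the left stone tray (zoom (150,190)), and the gripper is above the white tray's front end (zoom (600,150)). Descend and grip.

```bash
python3 -c "
from h import *
go(.570,.0625,.034,-95)"
```

```text
t 43.4 pos [0.5679 0.0631 0.0972] tooly yaw -94.74 tilt 0.00 F [ 0.3  0.4 -0.2] w 65.1 mm j [-0.86  0.46  0.83  1.81 -0.39  1.05 -1.53]
  to 0.57 0.0625 0.034 -95 -> d [0.0022 0.0004 0.0632] twist 0.0046
```

Request:
{"name": "jog_arm", "arguments": {"steps": [0.065,0.0022,0.0004,0.01,0.004,0.065,0.0022,0.0004,0.022,0.004,0.065,0.0022,0.0004,0.036,0.004,0.065,0.0022,0.0004,0.048,0.004,0.065,0.0022,0.0004,0.057,0.004,0.065,0.0022,0.0004,0.062,0.004,0.065,0.0022,0.0004,0.063,0.004,0.065,0.0022,0.0004,0.063,0.004,0.03,0.0022,0.0004,0.063,0.004,0.03,0.0022,0.0004,0.063,0.004], "grip_force": 80}}

```text
clock: 44.4
position: [0.5704, 0.0625, 0.035]
ee_rot: [0.999, -0.043, 0.0, -0.0]
ft_force: [-3.3, -0.5, 8.7]
grip_width: 0.521
```

Request:
{"name": "jog_arm", "arguments": {"steps": [0.03,0,0,0,0,0.03,0,0,0,0,0.03,-0.004,0,-0.001,0,0.03,-0.014,0,-0.001,0,0.03,-0.026,0,-0.001,0,0.03,-0.04,0,-0.001,0,0.03,-0.054,0,-0.001,0,0.03,-0.066,0,-0.001,0,0.03,-0.076,0,-0.001,0,0.03,-0.08,0,-0.001,0]}}

```text
clock: 45.4
position: [0.4892, 0.0697, 0.0351]
ee_rot: [0.999, -0.043, -0.0, -0.0]
ft_force: [1.6, -0.1, -1.5]
grip_width: 0.523
```

Request:
{"name": "jog_arm", "arguments": {"steps": [0.03,-0.006,0,0,0,0.03,-0.016,0,0,0,0.03,-0.028,0,0,0,0.03,-0.04,0,0,0,0.03,-0.047,0,0,0,0.03,-0.05,0,0,0,0.03,-0.05,0,0.003,0,0.03,-0.05,0,0.006,0,0.03,-0.05,0,0.009,0,0.03,-0.05,0,0.011,0]}}

```text
clock: 46.4
position: [0.4406, 0.0736, 0.0238]
ee_rot: [0.999, -0.043, -0.0, 0.0]
ft_force: [-0.5, -0.2, -1.2]
grip_width: 0.525
```

```bash
python3 -c "
from h import *
st();snap('side','s17')
p=cv2.imread('pics/s17.png'); cv2.imwrite('pics/s17z.png',cv2.resize(p[150:350,200:450],None,fx=3,fy=3))"
```

```text
t 46.4 pos [0.4406 0.0736 0.0238] tooly yaw -94.98 tilt 0.03 F [-0.5 -0.2 -1.2] w 44.9 mm j [-1.05  0.3   0.87  2.17 -0.32  0.8  -1.63]
```

View pics/s17z.png

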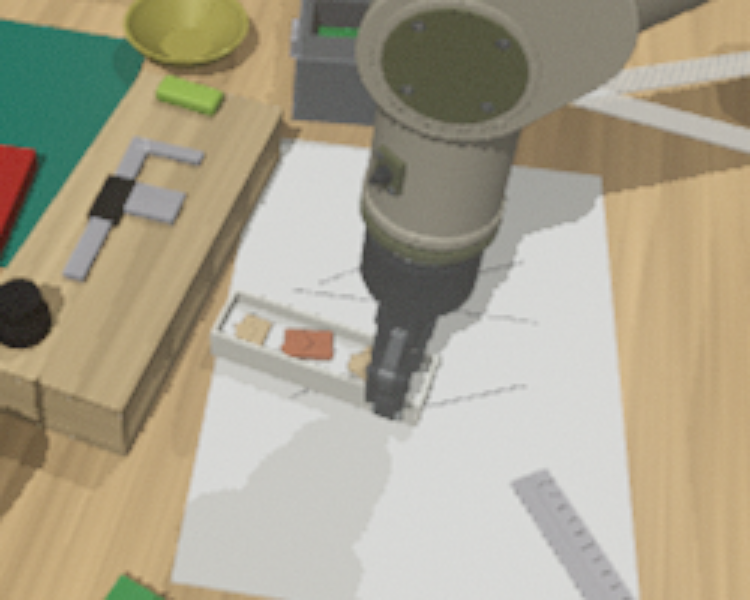

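White tray is clear of the cabinet, just above the bench. Set down, release, rise.

Request:
{"name": "jog_arm", "arguments": {"steps": [0.03,0,0,0.0006,0,0.03,0,0,0.0012,0,0.03,0,0,0.0018,0,0.03,0,0,0.0018,0,0.065,0,0,0.0018,0,0.065,0,0,0.0018,0,0.065,0,0,0.0018,0,0.065,0,0,-0.012,0,0.065,0,0,-0.03,0,0.065,-0.01,0,-0.06,0]}}

```text
clock: 47.45
position: [0.4305, 0.074, 0.0841]
ee_rot: [0.999, -0.044, -0.0, 0.001]
ft_force: [0.1, 0.1, 1.5]
grip_width: 0.76
```

Request:
{"name": "jog_arm", "arguments": {"steps": [0.065,-0.01,0,-0.02,0,0.065,-0.02,0,-0.04,0,0.065,-0.025,0,-0.05,0,0.065,-0.025,0,-0.05,0,0.065,-0.025,0,-0.05,0,0.065,-0.025,0,-0.05,0,0.065,-0.025,0,-0.05,0,0.065,-0.025,0,-0.05,0,0.065,-0.025,0,-0.05,0,0.065,-0.025,0,-0.05,0]}}

```text
clock: 48.45
position: [0.4057, 0.0767, 0.1341]
ee_rot: [0.999, -0.043, -0.0, 0.0]
ft_force: [-0.9, -0.1, -0.3]
grip_width: 0.765
```

```bash
python3 -c "
from h import *
for c in('top','side'): snap(c,c+'18'); fit46(c+'18',c,(.495,.069),-5,(.015,.035))
go(.495,.069,.0235,-95)"
```

```text
top 862 [500.7  66.1] [ 46.3 151.2] yaw -7.3 z [0.0152 0.0208 0.0303]
side 1353 [496.3  65.6] [ 49.7 160. ] yaw -7.3 z [0.0151 0.0218 0.0296]
t 48.5 pos [0.4057 0.0768 0.1341] tooly yaw -94.97 tilt 0.01 F [-0.2  0.5  0.5] w 65.1 mm j [-1.26 -0.13  0.93  2.16  0.12  1.06 -2.05]
  to 0.495 0.069 0.0235 -95 -> d [ 0.0897 -0.      0.1106] twist 0.0005
```

View pics/top18.png

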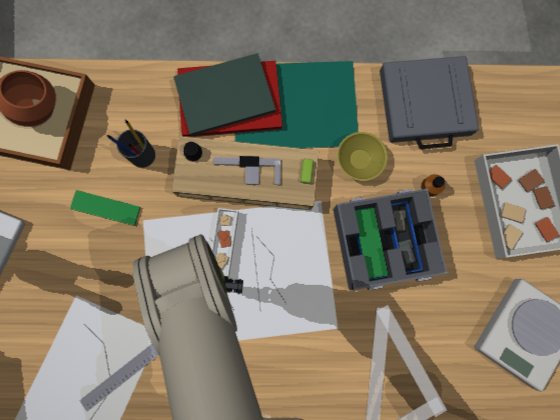

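```bash
python3 -c "
from h import *
go(.4965,.0663,.0645,-97.3)"
```

```text
t 48.5 pos [0.4057 0.0768 0.1341] tooly yaw -94.97 tilt 0.01 F [-0.2  0.5  0.5] w 65.1 mm j [-1.26 -0.13  0.93  2.16  0.12  1.06 -2.05]
  to 0.4965 0.0663 0.0645 -97.3 -> d [0.0914 0.0026 0.0696] twist 0.0407
```

Request:
{"name": "jog_arm", "arguments": {"steps": [0.065,0.03,0.001,0,0.02,0.065,0.06,0.002,0,0.04,0.065,0.08,0.0026,0.01,0.04,0.065,0.0914,0.0026,0.025,0.04,0.065,0.0914,0.0026,0.04,0.04,0.065,0.0914,0.0026,0.055,0.04,0.065,0.0914,0.0026,0.065,0.04,0.065,0.0914,0.0026,0.0695,0.04,0.065,0.0914,0.0026,0.0695,0.04,0.065,0.0914,0.0026,0.0695,0.04]}}

```text
clock: 49.55
position: [0.4967, 0.0665, 0.0652]
ee_rot: [0.998, -0.063, 0.0, -0.0]
ft_force: [0.1, 0.7, -0.2]
grip_width: 0.763
```

```bash
python3 -c "
from h import *
go(.4965,.0663,.0235,-97.3)"
```

```text
t 49.5 pos [0.4967 0.0665 0.0652] tooly yaw -97.25 tilt 0.05 F [ 0.1  0.7 -0.2] w 65.1 mm j [-1.05  0.38  0.96  2.02 -0.39  0.94 -1.58]
  to 0.4965 0.0663 0.0235 -97.3 -> d [-0.0002  0.0002  0.0417] twist 0.0008
```

Request:
{"name": "jog_arm", "arguments": {"steps": [0.065,0,0,0.012,0,0.065,0,0,0.024,0,0.065,0,0,0.034,0,0.065,0,0,0.04,0,0.065,0,0,0.0415,0,0.03,0,0,0.0415,0,0.03,0,0,0.0415,0,0.03,0,0,0.0415,0,0.03,0,0,0.0415,0,0.03,0,0,0.038,0]}}

```text
clock: 50.55
position: [0.4963, 0.0663, 0.0266]
ee_rot: [0.998, -0.063, -0.0, -0.0]
ft_force: [-0.5, -0.1, -1.7]
grip_width: 0.52
```

Request:
{"name": "jog_arm", "arguments": {"steps": [0.03,0,0,-0.01,0,0.03,0,0,-0.025,0,0.03,0,0,-0.045,0,0.03,0,0,-0.065,0,0.03,0,0,-0.085,0,0.03,0,0,-0.1,0,0.03,0,0,-0.11,0,0.03,0,0,-0.115,0,0.03,0,0,-0.12,0,0.03,0,0,-0.12,0]}}

```text
clock: 51.55
position: [0.4965, 0.0663, 0.1468]
ee_rot: [0.998, -0.063, 0.0, -0.0]
ft_force: [0.2, 0.1, -3.3]
grip_width: 0.515
```

```bash
python3 -c "
from h import *
go(.4992,-.2683,.15,-79.8)"
```

```text
t 51.5 pos [0.4965 0.0663 0.1468] tooly yaw -97.26 tilt 0.01 F [ 0.2  0.1 -3.3] w 43.9 mm j [-1.18  0.23  1.07  1.95 -0.23  1.09 -1.7 ]
  to 0.4992 -0.2683 0.15 -79.8 -> d [ 0.0449  0.3316 -0.0032] twist -0.3047
```

Request:
{"name": "jog_arm", "arguments": {"steps": [0.03,0.003,0.015,-0.003,-0.01,0.03,0.006,0.045,-0.003,-0.04,0.03,0.011,0.08,-0.003,-0.08,0.03,0.016,0.12,-0.003,-0.12,0.03,0.022,0.16,-0.003,-0.16,0.03,0.027,0.2,-0.003,-0.2,0.03,0.033,0.24,-0.003,-0.24,0.03,0.038,0.275,-0.003,-0.28,0.03,0.042,0.305,-0.003,-0.305,0.03,0.0445,0.325,-0.003,-0.305]}}

```text
clock: 52.55
position: [0.4985, -0.2643, 0.1489]
ee_rot: [0.996, 0.088, -0.001, 0.0]
ft_force: [-0.0, 1.0, -1.9]
grip_width: 0.517
```

Request:
{"name": "jog_arm", "arguments": {"steps": [0.03,0,0.002,0.002,0,0.03,0,0.003,0.006,0,0.03,0,0.003,0.01,0,0.03,0,0.003,0.012,0,0.03,0,0.003,0.013,0,0.03,0,0.003,0.013,0,0.03,0,0.003,0.013,0,0.03,0,0.003,0.013,0,0.03,0,0.003,0.013,0,0.03,0,0.003,0.013,0]}}

```text
clock: 53.55
position: [0.5001, -0.2647, 0.1367]
ee_rot: [0.996, 0.089, 0.0, -0.0]
ft_force: [0.8, -0.3, -2.4]
grip_width: 0.522
```

```bash
python3 -c "
from h import *
go(.4992,-.2683,.112,-79.8)
for c in('top','side'):
    snap(c,c+'19'); fit46(c+'19',c,(.4992,-.2683),10.2,(.112,.150)); color(c+'19',c,(0,0,130),(180,60,255),(.38,.65,-.36,-.18),(.1,.15),10.2)"
```

```text
t 53.5 pos [ 0.5001 -0.2647  0.1367] tooly yaw -79.79 tilt 0.01 F [ 0.8 -0.3 -2.4] w 44.5 mm j [-0.39  0.44  0.99  1.8  -0.4   1.13 -0.66]
  to 0.4992 -0.2683 0.112 -79.8 -> d [-0.0015  0.0034  0.0247] twist 0.0002
top 556 [ 547.3 -255.4] [63.5 47.4] yaw 9.7 z [0.118  0.1309 0.1429]
top 246 L 58.6 W 45.6 centre [ 0.5497 -0.2556] rect [ 548.7 -255.8] [60.9 45.9] 9.7 z [0.1247 0.1286 0.1433]
side 1065 [ 499.1 -263.5] [160.   54.1] yaw 10.5 z [0.1148 0.1333 0.143 ]
side 849 L 158.6 W 50.1 centre [ 0.4996 -0.2645] rect [ 498.9 -261.4] [159.7  57.2] 10.0 z [0.1147 0.1316 0.1426]
```

View pics/side19.png

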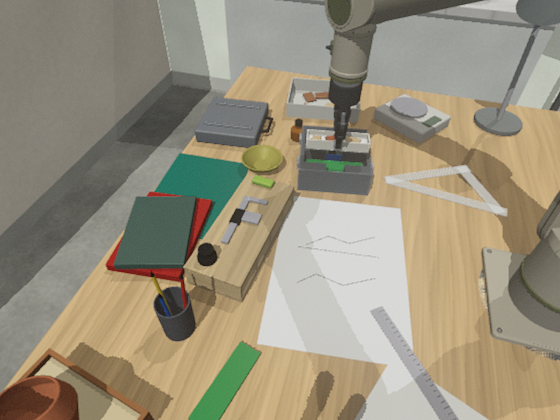

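Pot tray is centred on the TCP, level, over the left well (335,140). Lower.

Request:
{"name": "jog_arm", "arguments": {"steps": [0.03,-0.0007,0.0017,0.004,0,0.03,-0.0014,0.0034,0.01,0,0.03,-0.0014,0.0034,0.017,0,0.03,-0.0014,0.0034,0.024,0,0.03,-0.0014,0.0034,0.028,0,0.03,-0.0014,0.0034,0.031,0,0.03,-0.0014,0.0034,0.032,0,0.03,-0.0014,0.0034,0.032,0,0.03,-0.0014,0.0034,0.032,0,0.03,-0.0014,0.0034,0.032,0]}}

```text
clock: 54.65
position: [0.4994, -0.2683, 0.1049]
ee_rot: [0.996, 0.089, 0.0, -0.0]
ft_force: [0.7, -0.3, -2.1]
grip_width: 0.519
```

```bash
python3 -c "
from h import *
go(.4992,-.2683,.07,-79.8)"
```

```text
t 54.6 pos [ 0.4994 -0.2683  0.1049] tooly yaw -79.78 tilt 0.02 F [ 0.7 -0.3 -2.1] w 44.3 mm j [-0.35  0.48  0.96  1.82 -0.44  1.07 -0.62]
  to 0.4992 -0.2683 0.07 -79.8 -> d [-0.0003 -0.      0.0349] twist 0.0003
```

Request:
{"name": "jog_arm", "arguments": {"steps": [0.03,0,0,0.004,0,0.03,0,0,0.008,0,0.03,0,0,0.012,0,0.03,0,0,0.016,0,0.03,0,0,0.02,0,0.03,0,0,0.024,0,0.03,0,0,0.028,0,0.03,0,0,0.032,0,0.03,0,0,0.035,0,0.03,0,0,0.035,0]}}

```text
clock: 55.65
position: [0.4991, -0.2682, 0.0692]
ee_rot: [0.996, 0.089, -0.0, -0.0]
ft_force: [-0.0, -0.3, -2.3]
grip_width: 0.519
```

Request:
{"name": "jog_arm", "arguments": {"steps": [0.03,0,0,0.001,0,0.03,0,0,0.002,0,0.03,0,0,0.003,0,0.03,0,0,0.0036,0,0.03,0,0,0.0042,0,0.03,0,0,0.0046,0,0.03,0,0,0.005,0,0.03,0,0,0.0052,0,0.03,0,0,0.0052,0,0.03,0,0,0.0052,0]}}

```text
clock: 56.65
position: [0.4993, -0.2683, 0.0656]
ee_rot: [0.996, 0.089, 0.0, -0.001]
ft_force: [-6.3, 4.6, 16.3]
grip_width: 0.524
```

Contact at 0.0656, as predicted for the sheet top. Release and rise, then check.

Request:
{"name": "jog_arm", "arguments": {"steps": [0.056,0,0,0,0,0.056,0,0,0,0,0.056,0,0,0,0,0.056,0,0,-0.008,0,0.056,0,0,-0.025,0,0.056,0,0,-0.05,0,0.056,0,0,-0.08,0,0.056,0,0,-0.11,0,0.056,0,-0.03,-0.13,0,0.056,0,-0.07,-0.14,0]}}

```text
clock: 57.65
position: [0.487, -0.2014, 0.2074]
ee_rot: [0.996, 0.087, 0.001, 0.001]
ft_force: [0.7, 0.1, 1.6]
grip_width: 0.656
```

Request:
{"name": "jog_arm", "arguments": {"steps": [0.056,0,-0.04,0,0,0.056,0,-0.08,0,0,0.056,0,-0.12,0,0,0.056,0,-0.16,0,0,0.056,0,-0.2,0,0,0.056,0,-0.23,0,0,0.056,0,-0.25,0,0,0.056,0,-0.25,0,0,0.056,0,-0.25,0,0,0.056,0,-0.25,0,0]}}

```text
clock: 58.65
position: [0.4429, 0.0454, 0.2049]
ee_rot: [0.996, 0.088, 0.0, -0.0]
ft_force: [0.3, 0.4, -0.2]
grip_width: 0.658
```

```bash
python3 -c "
from h import *
st()
for c in('top','side'):
    snap(c,c+'20'); fit46(c+'20',c,(.4992,-.2683),10.2,(.045,.0685)); rects(c,c+'20',(50,100,40),(85,255,255),box=(.35,.65,.2,.5))
W=world('top',np.load('pics/top20.npy')).reshape(-1,3)
a=np.radians(10.2)
for n,ct in(('L',(.4992,-.2683)),('R',(.5136,-.3489))):
    d=W[:,:2]-ct;u=d[:,0]*np.cos(a)+d[:,1]*np.sin(a);v=-d[:,0]*np.sin(a)+d[:,1]*np.cos(a)
    for s in(-1,1):
        for t in(-1,1):
            m=(u*s>.03)&(u*s<.079)&(v*t>.016)&(v*t<.024); print(n,s,t,m.sum(),np.percentile(W[m,2],[50,90]).round(4))
p=cv2.imread('pics/top20.png'); q=cv2.imread('pics/side20.png')
cv2.imwrite('pics/z20.png',np.hstack([cv2.resize(p[180:300,320:460],(420,360),interpolation=cv2.INTER_CUBIC),cv2.resize(q[110:200,280:380],(380,360),interpolation=cv2.INTER_CUBIC)]))"
```

```text
t 58.6 pos [0.4429 0.0454 0.2049] tooly yaw -79.90 tilt 0.04 F [ 0.3  0.4 -0.2] w 56.2 mm j [-1.11 -0.12  0.87  2.01  0.1   1.22 -1.67]
top 1611 [ 499.4 -268.2] [182.7  63.6] yaw 10.1 z [0.0511 0.0598 0.0683]
top pix [105. 207.] 1278 zmed 0.0075 rect [580.5 343.2] [155.3  45.9] ang 75.6 x [0.544  0.6157] y [0.2674 0.4171]
side 323 [ 534.1 -262.9] [95.9 54.2] yaw 10.7 z [0.0474 0.0625 0.0683]
side pix [226. 384.] 2145 zmed 0.0079 rect [580.  344.4] [154.5  46. ] ang 75.7 x [0.5451 0.6161] y [0.2705 0.4107]
L -1 -1 105 [0.0652 0.0714]
L -1 1 90 [0.0635 0.0706]
L 1 -1 110 [0.0647 0.0708]
L 1 1 83 [0.0644 0.0706]
R -1 -1 158 [0.0326 0.0646]
R -1 1 1 [0.0369 0.0369]
R 1 -1 151 [0.0323 0.0612]Traceback (most recent call last):
  File "<string>", line 12, in <module>
    m=(u*s>.03)&(u*s<.079)&(v*t>.016)&(v*t<.024); print(n,s,t,m.sum(),np.percentile(W[m,2],[50,90]).round(4))
                                                                      ~~~~~~~~~~~~~^^^^^^^^^^^^^^^^
    return _quantile_unchecked(
        a, q, axis, out, overwrite_input, method, keepdims, weights)
    return _ureduce(a,
                    func=_quantile_ureduce_func,
    ...<5 lines>...
                    overwrite_input=overwrite_input,
                    method=method)
    r = func(a, **kwargs)
    result = _quantile(arr,
                       quantiles=q,
    ...<2 lines>...
                       out=out,
                       weights=wgt)
    slices_having_nans = np.isnan(arr[-1, ...])
                                  ~~~^^^^^^^^^
IndexError: index -1 is out of bounds for axis 0 with size 0
```

View pics/top20.png

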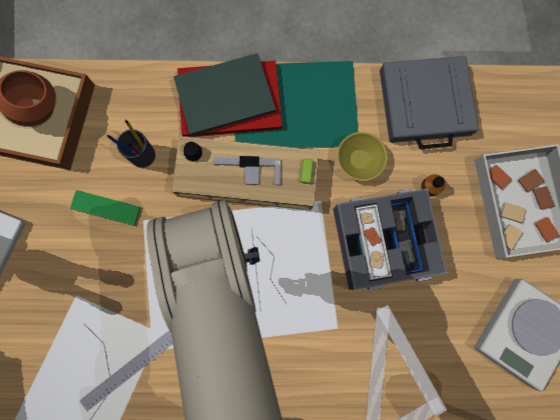

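The pot tray lies level in the left well (top image (373,243), corners within 2 mm). The right stone tray is level, the spare sheet is unmoved at (105,208), and the cabinet is empty. Hand in.

```bash
python3 -c "
from h import *
a=cv2.imread('pics/top0.png').astype(int);b=cv2.imread('pics/top20.png').astype(int)
d=abs(a-b).max(2)
for n,(v0,v1,u0,u1) in dict(jar=(125,172,105,158),cabtop=(140,195,172,322),bowl=(130,185,335,390),glue=(172,196,424,448)).items(): print(n,(d[v0:v1,u0:u1]>60).sum())
print(manip.hand_in())"
```

```text
jar 0
cabtop 3
bowl 0
glue 0
the job is handed in; nothing more can be done
None
```

The job is handed in at about 59 s of the 210 s. Only three trays were in the cabinet: two stone and one pottery.

**What I did**
- I drew each tray out by its front end, set it on the bench and took it again by its middle.
- One stone tray went on the floor of each well. A green sheet went on the left one, and the pottery tray went on top of that sheet.
- The other sheet stayed on the bench where it was.

**What the last checks showed**
- **Pottery tray:** its four corners agree within 2 mm, with its top edge at about 0.071 m where 0.070 m was expected.
- **Right stone tray:** its two ends agree within 1 mm. The side of it nearest the middle of the case gave too few camera readings to check (that script stopped there), so its level across the width rests on the picture and on how it touched down.
- **Touch-down heights:** all four pieces met the surface at the expected height, with a force reading of 6 to 16 N.
- **Bystanders:** comparing the first and last pictures showed no change at the jar, the cabinet top with its items, the bowl or the glue bottle.
- **Disagreement:** the two cameras put the case 2.5 mm apart in y. I aimed between them, and every tray and the sheet went in without touching the sides.

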